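Stand the filter holder in its tapered socket and open the valve

ROBOT

A 6-joint arm with a two-finger parallel gripper is mounted at the origin on the work surface. World frame = base frame: x ahead of the robot, y to its left, z up, the work surface at z = 0. Lengths are in m, angles in rad, forces in N, time in s.
With the tool pointing down it reaches from about 0.425 to 0.95 m from the base axis. Payload 3.5 kg.
Tool frame: the origin (TCP) lies where the fingers leave the gripper's body, on its centre line; the fingertips stand 73 mm ahead of it and the grasp point (between the pads) lies 54 mm ahead of it; x points along the fingers, y is the direction in which the jaws open and shut, and the axes are right-handed (so a half turn about x gives the same grasp; the last joint's range is limited). The gripper opens to 85 mm and grips with 20 to 120 N. Pads are 22 mm wide; open, the fingers measure 114 mm over their backs; the gripper's body (76 mm by 85 mm) begins 54 mm behind the grasp point. The pads swing forward as they close: fully open they stand 13 mm farther back than shut.
Start: joints at [-1.322, 0.286, 1.577, -0, 1.279, -0.15], TCP at [0.262, -0.622, 0.304] pointing down, gripper open.
Joint ranges: [-2.77, 2.77], [-0.9, 2.22], [0.21, 2.48], [-1.53, 4.67], [0.24, 2.81], [-2.84, 2.84]. Speed limits (rad/s): [2.79, 2.79, 3.14, 3.14, 3.14, 3.14].

INTERFACE

Orientations are given as a 3x3 rotation matrix whose columns are the frame's x, y, z axes.
In Python, from rig import robot, eyes, finish_job gives the robot as it stands.
- The arm moves only by the shell command python3 -m inch 'ROWS' [OPENING] [FORCE]. ROWS is text: rows parted by semicolons, each of 4 numbers parted by spaces: the shift along the tool's x, y, z in cm, then the turn about the tool's x in rad. In form: tx ty tz twist; .... A call has 1 to 8 rows; each row is the pose to reach, as a shift and turn from the pose commanded when the call began, along the tool's axes at that moment; what a row does not reach only later rows make up. A row lasts 1/8 s, in which the tool goes at most 62.5 mm and 10.7 degrees, less where a joint would pass 70% of its speed; a pose out of reach is approached as far as the arm can. A call with a gripper value outside its range is refused whole. OPENING is the opening, from -1 (shut) to 1 (fully open), so that 0 is half open, set as the call begins (- or left out, the last holds). The fingers move at their own pace and stop on an object; FORCE is the grip in N (left out, the last holds). Time passes only in rows, so rows that repeat a pose let the fingers close. It gives the time, the measured TCP pose, the force and the opening at its end, in the units of the state.
- robot.get_obs(): the state, without advancing time (a new reading comes with each control period).
- eyes.snapshot(name): name is "scene" or "top" or "wrist"; returns a dict with "pixels" (400x640x3 uint8, red, green, blue), "depth" (400x640 float32, m along the optical axis (not along the pixel's ray), 0 where there is no reading), "mtx" (3x3 intrinsics, pixels), "cam_to_world" (4x4, takes a point from camera to world coordinates). Camera axes: x right, y down, z forward; pixel columns grow to the right and rows downward; lengths in m; the calibration is good to about 2 mm. The wrist camera is an equidistant fisheye: a pixel r from the principal point sees the ray r / f radians off the axis. A picture is of the moment at which its call begins.
- finish_job(): hands the job in, once; it reports no verdict.
The state is a dict: "time_s": time; "qpos": joint angles; "dq": joint speeds; "effort": joint torques, N m; "position": TCP position; "ee_rot": TCP orientation; "contact_force": force on the tool from outside, world axes, zero at the start; "ft_torque": the same for the moment, N m; "finger_gap": opening from 0.0 (shut) to 1.0 (fully open).
Only numpy, scipy, OpenCV 4.12 (cv2) and the standard library are available. Lean on these libraries where they do the work, as an engineer would, in place of code of your own. Each camera call takes 0.05 s, during which the arm holds its last target.

TASK

Take the filter holder from the sloping cradle and stand it upright in the one station whose tapered socket matches its stem (the middle-sized of the three), seated fully home; set it in gently, do not drop or ram it. Only then turn that station's valve handle all the way open, so that it points along the pipe, away from the socket. Leave the other stations' handles closed and everything else where it is.

Things in the scene. Friction and masses are not known exactly. Their poses are not given: they have to be found in the camera images.
- holder: filter holder, 90 mm long, about 0.25 kg: black rubber stem tapering from 18 mm diameter at the tip to 36 mm over 40 mm, then (43 to 90 mm from the tip) a steel barrel 46 mm in diameter with a flat white disc on its end. Origin at the centre of the stem's tip, z towards the disc. Starts leaning at 45 degrees in the cradle, disc up. Round: its turn about z does not matter
- holder_tip (a point): centre of the small end of the holder's stem (the holder's origin and axes)
- holder_top (a point): centre of the flat disc at the holder's upper end, 90 mm along its z axis from the tip
- cradle: fixed drying cradle, base 110 x 70 mm, in which the holder leans: two steel rails, 32 mm wide over all (narrower than the barrel), under the barrel up to 76 mm from the stem's tip, and a foot stop under the tip. Origin at the centre of the underside; the holder's disc end leans to its -x. The barrel's sides and end are free
- station_middle: vacuum station, fixed: plate 145 x 80 x 10 mm with a conical steel socket and, 85 mm away on its -x side, a valve post with black handle. Origin under the plate, x from valve to socket, z up. Three such stations, alike but for socket size, stand in any order side by side 125 mm apart on a 6 mm tray. This one's socket fits the holder
- socket_middle (a point): centre of the socket's mouth, level with its rim, about 61 mm above the table; axes as the station's. Mouth 34.6 (middle of the three sizes) mm across inside; bore 45 mm deep, 0.45 mm narrower per mm of depth; wall 6 mm. It fits the holder: seated home, the stem's tip is about 37 mm below this point and the disc about 53 mm above
- pivot_middle (a point): on the pivot axis of this station's valve handle, at the level of the handle's top, 64 mm above the station's underside; axes as the station's
- handle_middle_end (a point): outer end of this station's valve handle, on its top edge, 52 mm from the pivot
- handle_middle (a joint): middle station's valve handle, rad: 0 = closed, pointing to the station's +y (across the pipe); counter-clockwise from above to the stop at 1.571 = open, pointing to the station's -x (along the pipe). Starts at 0 to 0.2. An upright bar 8 mm thick, 14 mm high, reaching 52 mm from the pivot; turns with about 0.12 N m and stays where it is left
- station_small: vacuum station, fixed: plate 145 x 80 x 10 mm with a conical steel socket and, 85 mm away on its -x side, a valve post with black handle. Origin under the plate, x from valve to socket, z up. Three such stations, alike but for socket size, stand in any order side by side 125 mm apart on a 6 mm tray
- socket_small (a point): centre of the socket's mouth, level with its rim, about 61 mm above the table; axes as the station's. Mouth 24 (the smallest) mm across inside; bore 45 mm deep, 0.45 mm narrower per mm of depth; wall 6 mm. Too narrow for the holder
- handle_small (a joint): small-socket station's valve handle, rad: 0 = closed, pointing to the station's +y (across the pipe); counter-clockwise from above to the stop at 1.571 = open, pointing to the station's -x (along the pipe). Starts at 0 to 0.2. To be left closed
- station_large: vacuum station, fixed: plate 145 x 80 x 10 mm with a conical steel socket and, 85 mm away on its -x side, a valve post with black handle. Origin under the plate, x from valve to socket, z up. Three such stations, alike but for socket size, stand in any order side by side 125 mm apart on a 6 mm tray
- socket_large (a point): centre of the socket's mouth, level with its rim, about 61 mm above the table; axes as the station's. Mouth 54 (the largest) mm across inside; bore 45 mm deep, 0.45 mm narrower per mm of depth; wall 6 mm. Too wide for the holder
- handle_large (a joint): large-socket station's valve handle, rad: 0 = closed, pointing to the station's +y (across the pipe); counter-clockwise from above to the stop at 1.571 = open, pointing to the station's -x (along the pipe). Starts at 0 to 0.2. To be left closed
- bung: bystander: black rubber bung, 29 mm across, 26 mm high, standing on the tray between two stations. Origin under its centre
- clip_ring: bystander: dark steel ring, 34 mm across, 8 mm high, lying on the tray between two stations. Origin under its centre
- bottle: bystander: amber bottle, 60 mm across, 130 mm high, beyond the work area. Origin under its centre
- beaker: bystander: glass beaker, 72 mm across, 90 mm high, beyond the tray. Origin under its centre
- dish: bystander: covered culture dish, 94 mm across, 16 mm high, near the robot. Origin under its centre
- slide_box: bystander: slide box 92 x 72 x 34 mm. Origin under its centre
- dropper: bystander: glass dropper with a red bulb, 150 mm long, 18 mm high, lying on the table. Origin under its middle
- spatula: bystander: laboratory spatula 170 mm long lying beside the tray. Origin at its underside
Mind the look-alikes: they are no part of the job. Leave any yellow look-alike of the holder alone.

How it is judged:
By the outcome, as a careful person would: the job done as asked, in the order asked, and still so for the second after the job is handed in, with the robot touching nothing.
It also fails if it takes over 56 s, if anything falls off the work surface, if the arm or the gripper's body presses on something with over 40 N, if the wrist force passes 120 N, or if a joint passes its speed limit or range.

## Working session

There is one attempt and no reset: what is moved stays moved. The work goes in short steps, Python scripts to look and compute and a shell command to move; the robot and the scene stay as the last step left them, time stands still between calls to the robot, and variables do not carry over. Pictures are saved under pics/ and viewed, and the job is handed in when it is done.

```bash
ls; mkdir -p pics; python3 - <<'E'
from rig import robot, eyes
import cv2, numpy as np
o=robot.get_obs(); print({k:np.round(v,3).tolist() for k,v in o.items()})
for n in ["scene","top"]:
    s=eyes.snapshot(n); cv2.imwrite(f"pics/{n}0.png",s["pixels"][:,:,::-1]); print(n,s["mtx"].round(1).tolist(),s["cam_to_world"].round(3).tolist())
    np.savez(f"{n}0.npz",**s)
E
```

```text
pics
{'time_s': 0.0, 'qpos': [-1.322, 0.287, 1.578, 0.0, 1.279, -0.15], 'dq': [-0.001, 0.0, -0.001, -0.001, 0.001, 0.0], 'effort': [0.0, -40.598, -29.263, -0.0, 0.006, -0.0], 'position': [0.262, -0.622, 0.303], 'ee_rot': [[-0.001, 0.388, -0.922], [0.002, -0.922, -0.388], [-1.0, -0.002, -0.0]], 'contact_force': [0.047, 0.364, 0.047], 'ft_torque': [-0.032, -0.046, -0.028], 'finger_gap': 0.997}
scene [[431.6, 0.0, 319.5], [0.0, 431.6, 201.8], [0.0, 0.0, 1.0]] [[0.768, 0.371, -0.522, 1.184], [0.64, -0.464, 0.612, -0.746], [-0.015, -0.804, -0.594, 0.821], [0.0, 0.0, 0.0, 1.0]]
top [[372.2, 0.0, 316.5], [0.0, 372.2, 199.4], [0.0, 0.0, 1.0]] [[0.006, -0.985, 0.172, 0.35], [-1.0, -0.003, 0.014, -0.038], [-0.014, -0.172, -0.985, 1.35], [0.0, 0.0, 0.0, 1.0]]
```

View pics/scene0.png

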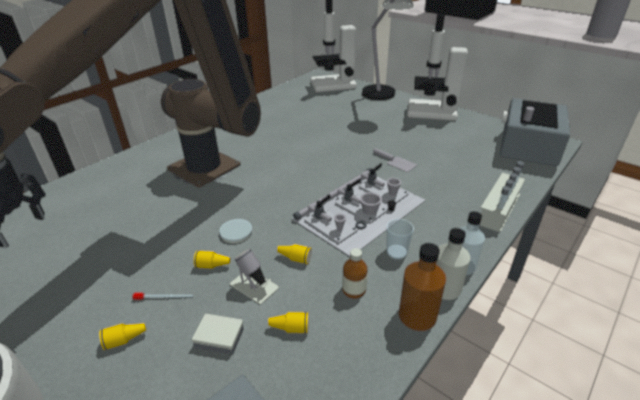

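View pics/top0.png

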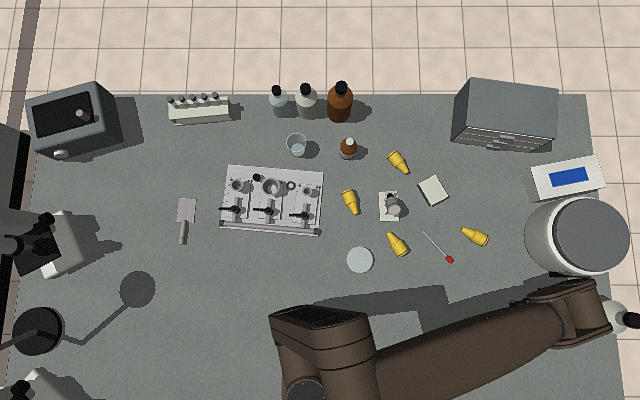

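The scene view shows the tray of stations around (360,212), the grey/black holder in its cradle at (250,268), and four yellow look-alikes. In the top view the cradle is at (390,206) and the stations' sockets are near (237,185), (272,186) and (308,190). I'll enlarge the crops.

```bash
python3 - <<'E'
import cv2,numpy as np
t=cv2.imread('pics/top0.png'); s=cv2.imread('pics/scene0.png')
cv2.imwrite('pics/top0a.png',cv2.resize(t[155:245,212:332],None,fx=6.5,fy=6.5,interpolation=cv2.INTER_CUBIC))
cv2.imwrite('pics/top0b.png',cv2.resize(t[175:235,360:430],None,fx=8,fy=8,interpolation=cv2.INTER_CUBIC))
cv2.imwrite('pics/sc0a.png',cv2.resize(s[155:305,220:430],None,fx=3.8,fy=3.8,interpolation=cv2.INTER_CUBIC))
E
```

```text
(no output)
```

View pics/top0a.png

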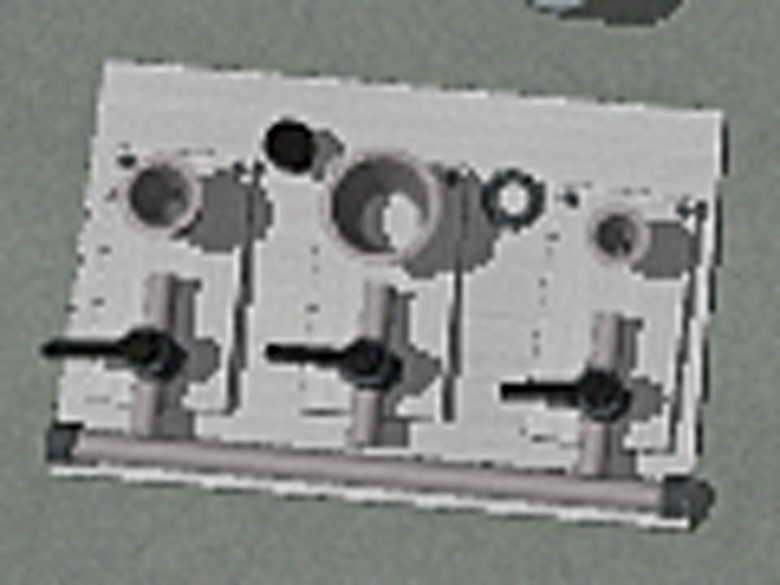

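View pics/top0b.png

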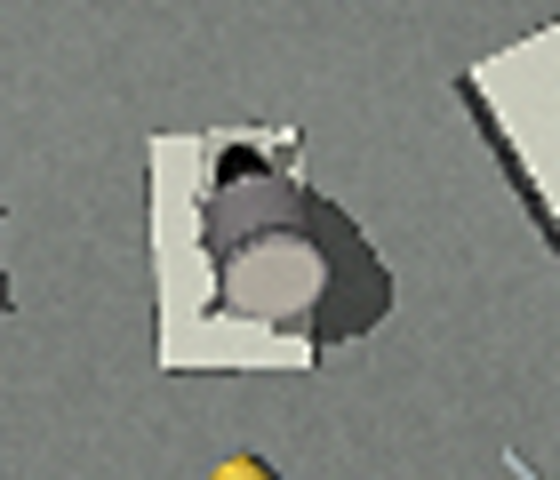

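View pics/sc0a.png

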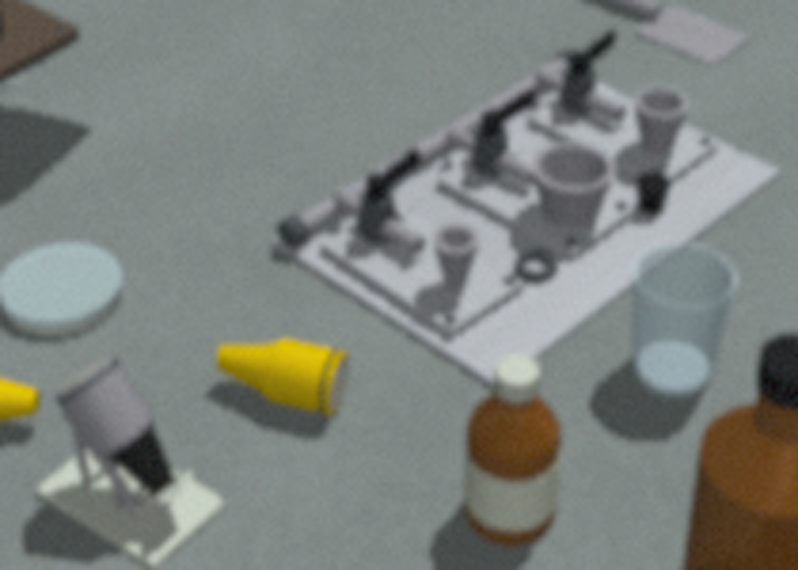

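The three sockets in the top view, at full-image pixels: (237,186) medium bore, (271,187) largest, (307,191) smallest. The description's middle size is therefore the left-most station, furthest to the robot's +y, with its handle from about (235,210) to (219,209). The only holder with a grey barrel and black stem is in the cradle, with its disc at (394,209); the yellow ones are the look-alikes. Next I'll measure these.

```bash
cat > h.py <<'E'
import numpy as np,cv2
def rays(s,uv):
    K,T=s["mtx"],s["cam_to_world"]
    uv=np.atleast_2d(uv).astype(float)
    d=np.c_[(uv[:,0]-K[0,2])/K[0,0],(uv[:,1]-K[1,2])/K[1,1],np.ones(len(uv))]
    return T[:3,3],d@T[:3,:3].T
def onplane(s,uv,z):
    c,d=rays(s,uv); return c+d*((z-c[2])/d[:,2])[:,None]
def cloud(s):
    h,w=s["depth"].shape; u,v=np.meshgrid(np.arange(w),np.arange(h))
    c,d=rays(s,np.c_[u.ravel(),v.ravel()])
    return (c+d*s["depth"].reshape(-1,1)).reshape(h,w,3)
E
python3 - <<'E'
from h import *
s=dict(np.load('top0.npz')); P=cloud(s); img=s["pixels"].astype(int)
# plane checks
print('table',P[245:255,250:300,2].mean().round(4),P[245:255,250:300,2].std().round(4)); print('tray',P[168:172,240:300,2].mean().round(4))
np.set_printoptions(linewidth=220)
print((P[176:198,226:250,2]*1000).astype(int))
print('handle');print((P[200:216,214:246,2]*1000).astype(int))
print('cradle');print((P[190:222,376:404,2]*1000).astype(int))
print(img[190:222,376:404].sum(2)//3)
E
```

```text
table 0.005 0.0853
tray 0.005
[[   2    8    4    5    7    4    4   10    8    6    4    2    0    8    3    0    4    5   12    6    7    6    7    7]
 [   7    3    3    6    5    4    1    7    8    9    5    5    8    8    3    3    5    3    3    5    9    3    9    6]
 [   1    5    4    2 1349   15   13   17   14   17   18   18   11   15    5    4   -2    6    8    7    8   10    5    8]
 [   1    3    2    4   19   21   21   15   61   59   60   58   60   64   18   14   17   19   13   14   15   12   11   15]
 [   8    3    5    3   14   20   60   58   63   57   56   57   57   58   57   15   14   17   15   14   15   11   16   23]
 [  10    2    2   16 1349   58   60   63   54   50   51   50   53   50   62   61   13   11   16   15   11   11   16   19]
 [   5    3    1   16   22   62   59   53   55   43   52   40   45   47   58   60   57   14   11   14   12   13   16   13]
 [   5   11    4   16   59   61   57   53   43   38   36   30   34   37   41   62   62   13   11   16   13   16   12   16]
 [   8    8    7   24 1349   64   59   48   41   37   32   30   25   27   33   61   61
[... 11817 characters left out ...]
  67  69]
 [124 119 122  83 206 195 195 192 197 199 197 195 199 197 197 195 200 205 107 110 114 115 110  32  66  62  57  73]
 [126 121 120  81 223 201 193 198 196 197 193 193 194 195 198 196 197 196 203 210 209 213 124  52  69  72  65 135]
 [121 124 120 103 219 198 196 195 195 195 194 195 191 200 194 189 192 197 193 194 197 200 237  57 122 131 126 133]
 [119 120 120 111 224 201 200 199 203 200 198 203 199 198 200 197 201 199 200 197 195 202 215  37 119 129 129 129]
 [122 123 122 113 222 207 208 206 206 209 204 204 201 198 212 208 211 205 203 198 192 210 216  60 118 126 120 119]
 [119 123 126 121 119  65  66  92  84  85  89  82  71  77 120 112 108 109 112 113 115 106 113 118 118 114 119 117]]
```

```bash
cat > meas.py <<'E'
from h import *
def station(s,P,verbose=1):
    # socket rim
    def sel(r0,r1,c0,c1,f):
        m=np.zeros(P.shape[:2],bool); m[r0:r1,c0:c1]=True; m&=f; v,u=np.nonzero(m); return np.c_[u,v],m
    Z=P[...,2]
    uv,m=sel(176,198,226,248,(Z>.03)&(Z<.075))
    # outer circle: silhouette of rim. rays at z=.061
    uv,m=sel(174,193,226,246,(Z>.054)&(Z<.075))
    out=onplane(s,uv,.061)
    (cx,cy),r=cv2.minEnclosingCircle(out[:,:2].astype(np.float32)); print('socket rim enclosing',cx,cy,r*1000, 'mean',out.mean(0))
    uv,m=sel(198,216,214,240,(Z>.062)&(Z<.085))
    H=onplane(s,uv,.070); 
    bar=H[uv[:,0]<230]; 
    l=cv2.fitLine(bar[:,:2].astype(np.float32),cv2.DIST_L2,0,.001,.001).ravel()
    d=l[:2]*np.sign(l[1]); 
    print('bar dir ang from +y (ccw)',np.arctan2(-d[0],d[1]),'point',l[2:],'end',bar[:,:2][np.argmax(bar[:,:2]@d)]+0)
    hub=H[uv[:,0]>=230]; print('hub mean',hub.mean(0),'n',len(hub))
s=dict(np.load('top0.npz')); P=cloud(s); Z=P[...,2]
station(s,P)
# tray angle: pivots of the three: hubs; sockets of three centers
for n,(r0,r1,c0,c1) in dict(large=(176,198,258,284),small=(182,199,300,316)).items():
    m=np.zeros(Z.shape,bool); m[r0:r1,c0:c1]=True; m&=(Z>.054)&(Z<.075); v,u=np.nonzero(m); o=onplane(s,np.c_[u,v],.061)
    print(n,cv2.minEnclosingCircle(o[:,:2].astype(np.float32)))
# tray
img=s["pixels"]
m=np.zeros(Z.shape,np.uint8); m[155:245,212:332]=(img[155:245,212:332].min(2)>150); m=cv2.morphologyEx(m,cv2.MORPH_CLOSE,np.ones((25,25)))
c=max(cv2.findContours(m,0,2)[0],key=cv2.contourArea)[:,0]; W=onplane(s,c,.006)[:,:2].astype(np.float32); R=cv2.minAreaRect(W*1000); print('tray',R,cv2.boxPoints(R).tolist())
# cradle base
m=np.zeros(Z.shape,np.uint8); m[188:224,374:402]=(img[188:224,374:402].min(2)>145); m=cv2.morphologyEx(m,cv2.MORPH_CLOSE,np.ones((25,25)))
c=max(cv2.findContours(m,0,2)[0],key=cv2.contourArea)[:,0]; W=onplane(s,c,.005)[:,:2].astype(np.float32); R=cv2.minAreaRect(W*1000); print('cradle',R)
# disc
g=img.astype(int).sum(2)//3
m=np.zeros(Z.shape,bool); m[203:216,387:401]=(g[203:216,387:401]>145)&(Z[203:216,387:401]>.07)
m[:,:388]=0
Q=P[m]; c0=Q.mean(0); n=np.linalg.svd(Q-c0)[2][2]; n*=np.sign(n[2]); print('disc n',m.sum(),c0,'normal',n,'heading deg',np.degrees(np.arctan2(n[1],n[0])),'elev',np.degrees(np.arcsin(n[2])))
v,u=np.nonzero(m); print('px centroid',u.mean(),v.mean())
# barrel cyl points
m=np.zeros(Z.shape,bool); m[196:207,384:400]=(g[196:207,384:400]<135)&(Z[196:207,384:400]>.07)
np.save('barrel.npy',P[m])
from scipy.optimize import least_squares
B=P[m]
def f(p):
    a=np.array([np.cos(p[2])*np.cos(p[3]),np.sin(p[2])*np.cos(p[3]),np.sin(p[3])]); q=B-np.array([p[0],p[1],.07]); return np.linalg.norm(np.cross(q,a),axis=1)-.023
r=least_squares(f,[c0[0]+.03,c0[1],np.pi,np.pi/4],loss='soft_l1',f_scale=.003); print('cyl: pt at z=.07',r.x[:2],'heading',np.degrees(r.x[2]),'elev',np.degrees(r.x[3]),'rms',np.sqrt((r.fun**2).mean()))
a=np.array([np.cos(r.x[2])*np.cos(r.x[3]),np.sin(r.x[2])*np.cos(r.x[3]),np.sin(r.x[3])]); 
p=np.r_[r.x[:2],.07]; print('disc center on axis from plane', p+a*((c0-p)@a))
E
python3 meas.py
```

```text
socket rim enclosing 0.6270642280578613 0.26648494601249695 23.065239191055298 mean [0.62789996 0.26776128 0.061     ]
bar dir ang from +y (ccw) 0.06793089 point [0.5409417  0.30267656] end [0.53818413 0.32390568]
hub mean [0.54190969 0.27289772 0.07      ] n 24
large ((0.621805727481842, 0.145645871758461), 0.03281795233488083)
small ((0.6054361462593079, 0.016129005700349808), 0.01774190552532673)
tray ((585.2747802734375, 146.57737731933594), (357.810302734375, 237.88055419921875), 85.1609878540039) [[451.66668701171875, -21.656723022460938], [688.6993408203125, -41.72346496582031], [718.8828735351562, 314.81146240234375], [481.8502197265625, 334.87823486328125]]
cradle ((563.0687866210938, -282.6011657714844), (108.40715789794922, 72.89614868164062), 2.21937894821167)
disc n 86 [ 0.53477969 -0.28221654  0.09791418] normal [-0.71965057 -0.03887815  0.6932471 ] heading deg -176.90767856914596 elev 43.887697775327986
px centroid 393.86046511627904 209.46511627906978
cyl: pt at z=.07 [ 0.56012997 -0.28131268] heading 179.80106446338954 elev 46.38083922973381 rms 0.0013956065384857122
disc center on axis from plane [ 0.53412639 -0.2812224   0.09728834]
```

The middle socket is at about (0.627, 0.267) with a station yaw of about -4.9°, and its pivot is at about (0.542, 0.274). The holder's disc is at about (0.534, -0.282, 0.098), leaning 45° towards world -x. I'll write a step helper and move to a hover above the holder.

```bash
cat >> h.py <<'E'
def goto(p,yaw_y=None):
    """print tool-axis shift (cm) + twist to bring TCP to world p, tool y heading yaw_y deg"""
    from rig import robot
    o=robot.get_obs(); R=np.array(o["ee_rot"]); d=R.T@(np.array(p)-o["position"])*100
    t=0
    if yaw_y is not None:
        cur=np.degrees(np.arctan2(R[1,1],R[0,1])); t=-((yaw_y-cur+180)%360-180)
    print('shift cm',d.round(2),'twist',np.radians(t).round(3),'| t',round(float(o["time_s"]),2),'pos',np.round(o["position"],4),'F',np.round(o["contact_force"],1),'gap',round(float(o["finger_gap"]),3))
E
python3 -c "
from h import *; goto([.547,-.2815,.26],-88)"
```

```text
shift cm [  4.32 -20.27 -39.47] twist 0.364 | t 0.1 pos [ 0.262  -0.6216  0.3026] F [-0.7  1.4 -0.3] gap 1.001
```

```bash
python3 -m inch '0.4 -1.5 -3 0.03; 0.8 -4 -8 0.08; 1.4 -7 -14 0.14; 2 -10 -20 0.2; 2.6 -13 -26 0.26; 3.2 -16 -32 0.31; 3.9 -18.8 -37 0.35; 4.32 -20.27 -39.47 0.364' 1; python3 -m inch '0 0 0 0; 0 0 0 0'; python3 - <<'E'
from h import *
from rig import eyes,robot
s=eyes.snapshot('wrist'); cv2.imwrite('pics/w1.png',s['pixels'][:,:,::-1]); np.savez('w1.npz',**s); print(s['mtx'].round(1).tolist(),s['cam_to_world'].round(3).tolist())
s=eyes.snapshot('scene'); cv2.imwrite('pics/s1.png',cv2.resize(s['pixels'][200:320,180:330,::-1],None,fx=5,fy=5,interpolation=2))
goto([.547,-.2815,.139],-88); print(np.round(robot.get_obs()["ee_rot"],3).tolist())
E
```

```text
time_s: 1.1
position: [0.5482, -0.2794, 0.2599]
ee_rot: [[-0.001, 0.036, -0.999], [0.001, -0.999, -0.036], [-1.0, -0.001, 0.001]]
contact_force: [-0.1, 0.0, 0.6]
finger_gap: 1.001
time_s: 1.35
position: [0.5468, -0.2822, 0.2604]
ee_rot: [[-0.001, 0.035, -0.999], [-0.0, -0.999, -0.035], [-1.0, 0.0, 0.001]]
contact_force: [-0.5, 0.3, -0.1]
finger_gap: 1.001
[[309.7, 0.0, 317.4], [0.0, 309.7, 201.1], [0.0, 0.0, 1.0]] [[0.034, -0.957, -0.287, 0.62], [-0.999, -0.033, -0.011, -0.279], [0.001, 0.287, -0.958, 0.331], [0.0, 0.0, 0.0, 1.0]]
shift cm [12.18 -0.16 -0.05] twist -0.002 | t 1.45 pos [ 0.5465 -0.2831  0.2608] F [ 0.1 -0.3 -0. ] gap 1.004
[[-0.0, 0.033, -0.999], [-0.0, -0.999, -0.033], [-1.0, 0.0, 0.0]]
```

View pics/w1.png

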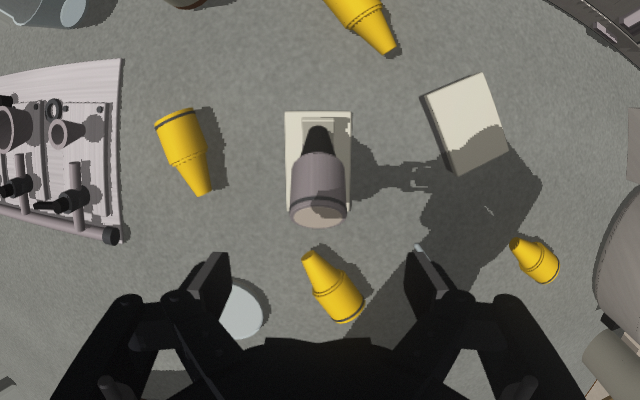

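View pics/s1.png

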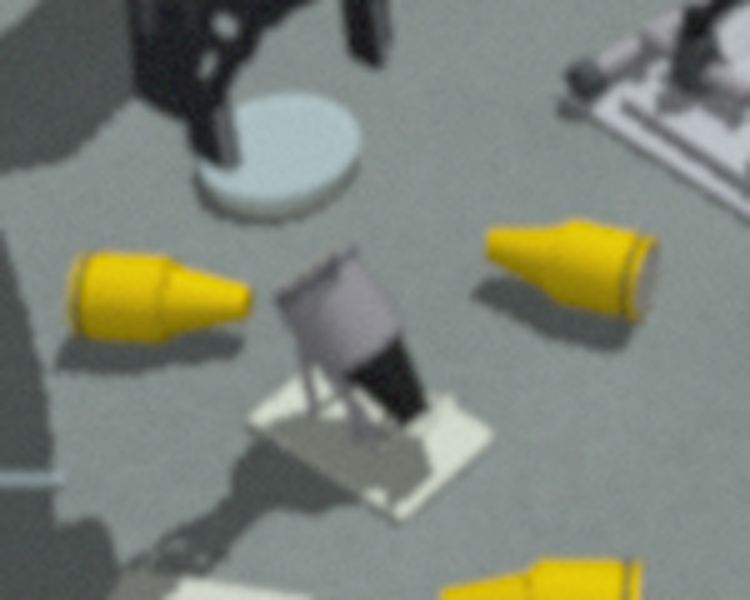

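The wrist view shows the holder in line with the tool: disc at (320,215), black tip at (318,128). The cradle is clear on both sides. The grey barrel with black stem confirms it is the right one. I'll descend now.

```bash
python3 -m inch '2 -0.1 0 0; 4.5 -0.1 0 0; 7 -0.1 0 0; 9 -0.1 0 0; 10.5 -0.1 0 0; 11.6 -0.1 0 0; 12.1 -0.1 0 0; 12.1 -0.1 0 0' 1 20; python3 -m inch '0 0 0 0; 0 0 0 0; 0 0 0 0; 0 0 0 0;0 0 0 0;0 0 0 0' -1 20; python3 - <<'E'
from h import *
from rig import eyes,robot
s=eyes.snapshot('wrist'); cv2.imwrite('pics/w2.png',s['pixels'][:,:,::-1])
goto([.547,-.2815,.139],-88)
E
```

```text
time_s: 2.45
position: [0.5472, -0.281, 0.1398]
ee_rot: [[0.0, 0.035, -0.999], [-0.0, -0.999, -0.035], [-1.0, 0.0, -0.0]]
contact_force: [0.2, 0.5, -0.2]
finger_gap: 1.0
time_s: 3.2
position: [0.5475, -0.2818, 0.1407]
ee_rot: [[0.001, 0.035, -0.999], [-0.002, -0.999, -0.035], [-1.0, 0.002, -0.001]]
contact_force: [-1.8, -4.5, 4.5]
finger_gap: 0.531
shift cm [ 0.17 -0.04  0.05] twist -0.0 | t 3.25 pos [ 0.5475 -0.2818  0.1407] F [-1.5 -4.7  5.4] gap 0.532
```

View pics/w2.png

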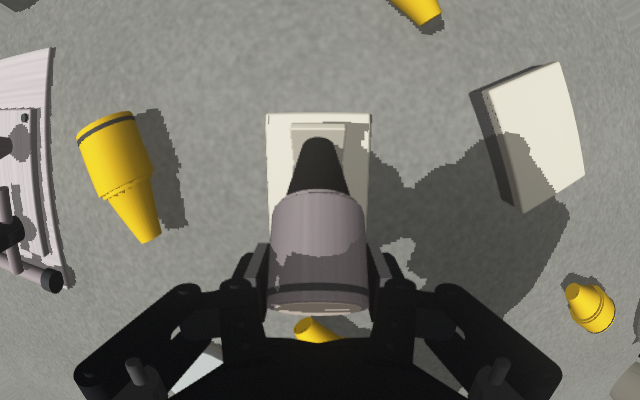

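The barrel is held between the pads (gap 0.53, about 45 mm). With the tip against the foot stop, I'll swing the grip point in an arc so the holder turns upright between the pads.

```bash
python3 -m inch '-0.23 0 -0.22 0; -0.45 0 -0.44 0; -0.66 0 -0.68 0; -0.86 0 -0.92 0; -1.05 0 -1.17 0; -1.23 0 -1.43 0; -1.39 0 -1.71 0; -1.53 0 -2 0'; python3 - <<'E'
from h import *
from rig import eyes,robot
s=eyes.snapshot('wrist'); cv2.imwrite('pics/w3.png',s['pixels'][:,:,::-1])
s=eyes.snapshot('scene'); cv2.imwrite('pics/s3.png',cv2.resize(s['pixels'][200:320,180:330,::-1],None,fx=5,fy=5,interpolation=2))
goto([.547,-.2815,.139],-88)
E
```

```text
time_s: 4.25
position: [0.5638, -0.2791, 0.1525]
ee_rot: [[-0.012, 0.036, -0.999], [0.005, -0.999, -0.036], [-1.0, -0.005, 0.012]]
contact_force: [-9.0, -3.1, 3.0]
finger_gap: 0.534
shift cm [1.39 0.19 1.7 ] twist 0.001 | t 4.35 pos [ 0.5641 -0.2791  0.1527] F [-8.4 -1.9  1.7] gap 0.529
```

View pics/w3.png

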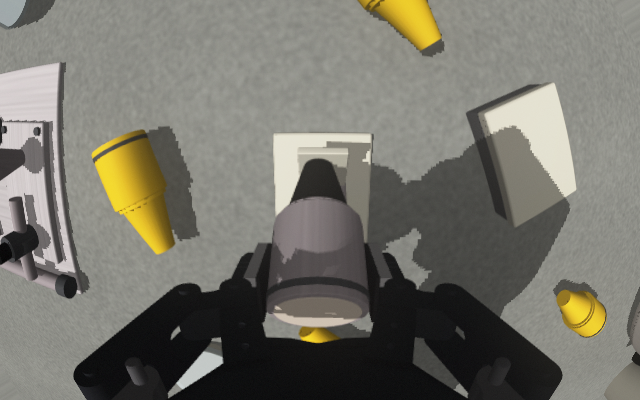

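View pics/s3.png

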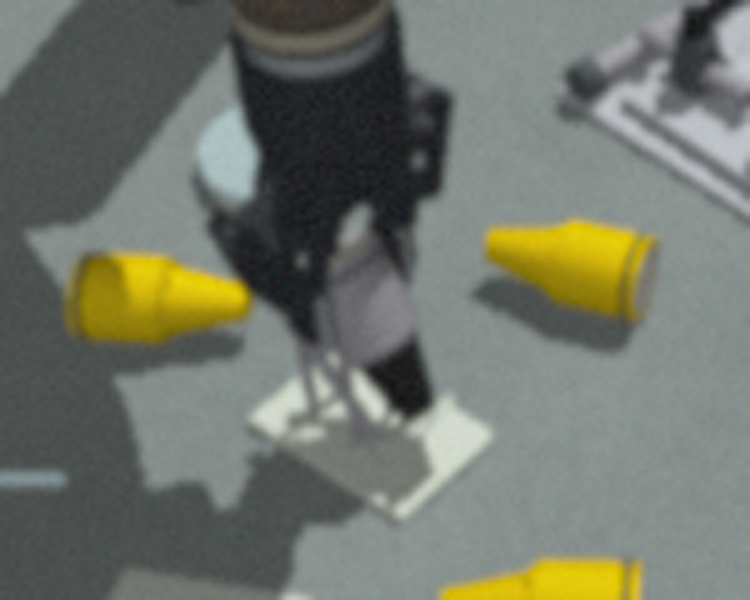

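The wrist and scene views show the holder turning: it is steeper now, and the tip is still in the cradle foot at (412,405) in the enlarged view. The side force is about 9 N. I'll continue the arc.

```bash
python3 -m inch '-0.14 0 -0.28 0; -0.27 0 -0.56 0; -0.38 0 -0.86 0; -0.47 0 -1.15 0; -0.56 0 -1.45 0; -0.63 0 -1.75 0; -0.69 0 -2.06 0; -0.75 0 -2.37 0'; python3 - <<'E'
from h import *
from rig import eyes,robot
s=eyes.snapshot('wrist'); cv2.imwrite('pics/w4.png',s['pixels'][:,:,::-1])
s=eyes.snapshot('scene'); cv2.imwrite('pics/s4.png',cv2.resize(s['pixels'][200:320,180:330,::-1],None,fx=5,fy=5,interpolation=2))
goto([.547,-.2815,.139],-88)
E
```

```text
time_s: 5.35
position: [0.5886, -0.2784, 0.1615]
ee_rot: [[-0.009, 0.036, -0.999], [0.004, -0.999, -0.036], [-1.0, -0.004, 0.009]]
contact_force: [-7.5, -3.0, 6.6]
finger_gap: 0.533
shift cm [2.29 0.17 4.18] twist 0.001 | t 5.45 pos [ 0.5889 -0.2784  0.1615] F [-6.4 -0.8  5.9] gap 0.532
```

View pics/w4.png

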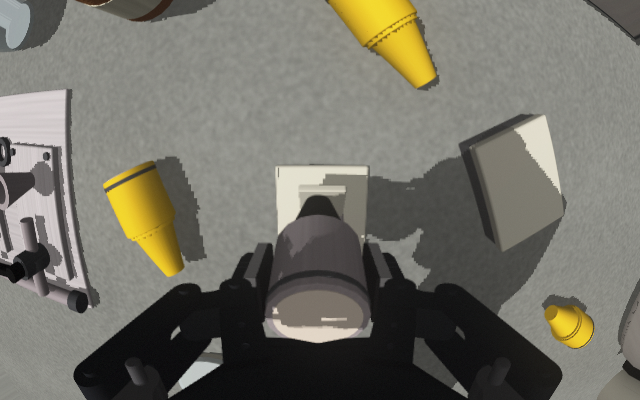

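View pics/s4.png

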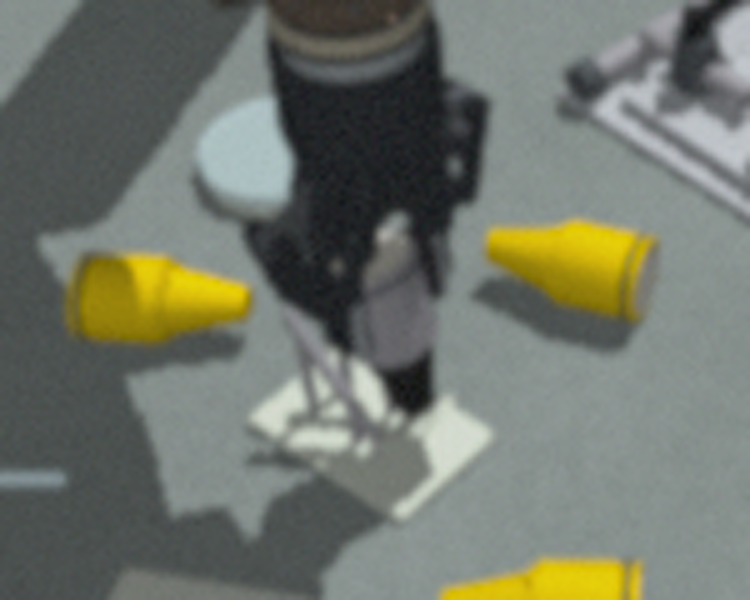

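It is nearly upright and the tip is still in the foot stop. I'll finish the arc with a small overshoot for the arm's give, then measure the disc's tilt from the wrist depth.

```bash
python3 -m inch '-0.04 0 -0.3 0; -0.07 0 -0.6 0; -0.09 0 -0.85 0; -0.1 0 -0.95 0; -0.1 0 -0.95 0'; cat >> h.py <<'E'
def fcloud(s):
    h,w=s["depth"].shape; K,T=s["mtx"],s["cam_to_world"]
    u,v=np.meshgrid(np.arange(w),np.arange(h)); a=(u-K[0,2])/K[0,0]; b=(v-K[1,2])/K[1,1]; th=np.hypot(a,b)
    k=np.where(th>1e-6,np.tan(th)/np.maximum(th,1e-9),1)
    d=np.stack([a*k,b*k,np.ones_like(a)],-1)*s["depth"][...,None]
    return d@T[:3,:3].T+T[:3,3]
def disc(s,lo,hi,tcp,rad=.022):
    P=fcloud(s); th=np.abs(P[...,2]-(lo+hi)/2)<(hi-lo)/2
    m=th&(np.linalg.norm(P[...,:2]-np.array(tcp)[:2],axis=-1)<.03)
    m[:, :250]=0; m[:,390:]=0
    im=s["pixels"].astype(int); m&=(im.min(2)>70)
    Q=P[m]; 
    from scipy.optimize import least_squares
    c=Q.mean(0)
    r=least_squares(lambda p:Q[:,2]-(p[0]+p[1]*(Q[:,0]-c[0])+p[2]*(Q[:,1]-c[1])),[c[2],0,0],loss='soft_l1',f_scale=.002)
    v,u=np.nonzero(m)
    print('disc px',len(Q),'centroid',c.round(4),'z',r.x[0].round(4),'slope dz/dx,dz/dy deg',np.degrees(r.x[1:]).round(1),'uv',u.min(),u.max(),v.min(),v.max())
E
python3 - <<'E'
from h import *
from rig import eyes,robot
s=eyes.snapshot('wrist'); cv2.imwrite('pics/w5.png',s['pixels'][:,:,::-1]); np.savez('w5.npz',**s)
s2=eyes.snapshot('scene'); cv2.imwrite('pics/s5.png',cv2.resize(s2['pixels'][200:320,180:330,::-1],None,fx=5,fy=5,interpolation=2))
o=robot.get_obs()
disc(s,.10,.15,o['position'])
goto([.547,-.2815,.139],-88)
E
```

```text
time_s: 6.08
position: [0.5984, -0.2781, 0.1628]
ee_rot: [[-0.008, 0.036, -0.999], [0.004, -0.999, -0.036], [-1.0, -0.004, 0.008]]
contact_force: [-6.2, -0.0, 6.5]
finger_gap: 0.534
disc px 5664 centroid [ 0.5934 -0.2772  0.1292] z 0.1299 slope dz/dx,dz/dy deg [6.  0.1] uv 250 389 234 342
shift cm [2.42 0.17 5.12] twist 0.001 | t 6.17 pos [ 0.5983 -0.2781  0.1628] F [-6.9  0.2  6.2] gap 0.531
```

View pics/w5.png

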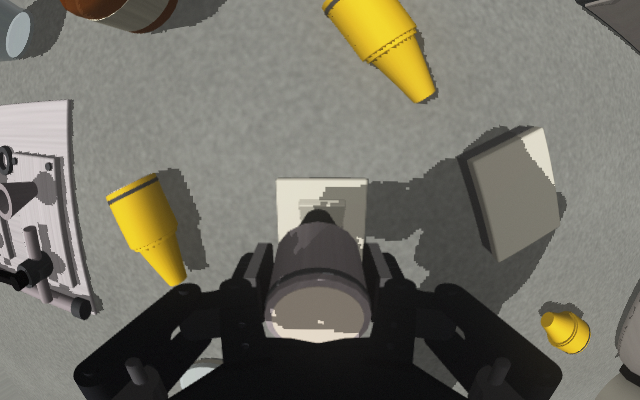

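View pics/s5.png

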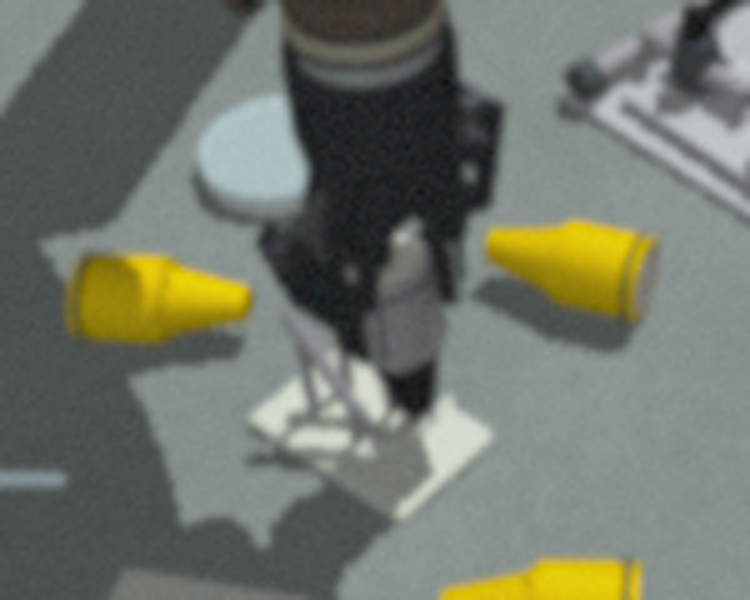

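```bash
python3 - <<'E'
from h import *
s=dict(np.load('w5.npz')); P=fcloud(s); np.set_printoptions(linewidth=200)
for v in range(262,340,4): print(v,s['pixels'][v,300:345:15].tolist(),P[v,300:345:15].round(3).tolist())
E
```

```text
262 [[68, 63, 64], [70, 65, 65], [69, 64, 64]] [[0.61, -0.269, 0.119], [0.612, -0.276, 0.121], [0.611, -0.282, 0.12]]
266 [[67, 62, 64], [66, 62, 61], [69, 64, 64]] [[0.61, -0.27, 0.121], [0.611, -0.276, 0.124], [0.611, -0.282, 0.122]]
270 [[41, 40, 39], [40, 39, 38], [41, 40, 39]] [[0.61, -0.27, 0.125], [0.611, -0.276, 0.127], [0.612, -0.282, 0.127]]
274 [[46, 45, 45], [70, 66, 66], [77, 74, 76]] [[0.61, -0.27, 0.128], [0.61, -0.276, 0.128], [0.611, -0.282, 0.129]]
278 [[68, 64, 64], [72, 67, 67], [71, 67, 67]] [[0.609, -0.27, 0.129], [0.61, -0.276, 0.131], [0.61, -0.282, 0.13]]
282 [[88, 84, 83], [88, 82, 82], [90, 83, 83]] [[0.608, -0.27, 0.132], [0.609, -0.276, 0.132], [0.609, -0.282, 0.132]]
286 [[90, 83, 84], [97, 89, 84], [87, 81, 81]] [[0.607, -0.27, 0.132], [0.607, -0.276, 0.132], [0.607, -0.282, 0.132]]
290 [[125, 116, 106], [124, 116, 106], [125, 116, 106]] [[0.604, -0.27, 0.131], [0.605, -0.276, 0.131], [0.605, -0.282, 0.132]]
294 [[125, 116, 106], [125, 118, 107], [123, 115, 104]] [[0.602, -0.27, 0.13], [0.603, -0.276, 0.131], [0.603, -0.282, 0.131]]
298 [[125, 116, 106]
[... 674 characters left out ...]
9, -0.27, 0.13], [0.589, -0.276, 0.129], [0.59, -0.283, 0.13]]
322 [[124, 116, 105], [124, 115, 104], [125, 116, 106]] [[0.587, -0.27, 0.13], [0.587, -0.277, 0.129], [0.587, -0.283, 0.13]]
326 [[126, 117, 106], [126, 117, 105], [125, 117, 106]] [[0.584, -0.27, 0.129], [0.584, -0.277, 0.128], [0.584, -0.283, 0.128]]
330 [[228, 217, 201], [227, 216, 200], [227, 216, 200]] [[0.582, -0.27, 0.129], [0.582, -0.277, 0.129], [0.582, -0.283, 0.129]]
334 [[227, 217, 200], [227, 217, 200], [227, 216, 200]] [[0.578, -0.27, 0.128], [0.579, -0.277, 0.128], [0.579, -0.283, 0.128]]
338 [[228, 217, 201], [228, 217, 201], [228, 216, 201]] [[0.576, -0.27, 0.128], [0.577, -0.277, 0.129], [0.577, -0.283, 0.128]]
```

The disc still slopes about 6° (z 0.128 at x=0.577, 0.132 at x=0.609), so I'll go a little further.

```bash
python3 -m inch '-0.01 0 -0.3 0; -0.02 0 -0.6 0; -0.02 0 -0.8 0; -0.02 0 -0.8 0'; cat >> h.py <<'E'
def disc2(s,lo=.1,hi=.2):
    P=fcloud(s); im=s["pixels"].astype(int); m=np.zeros(P.shape[:2],bool); m[250:345,262:375]=1
    m&=(im.min(2)>96)&(im[...,0]-im[...,2]>12)&(P[...,2]>lo)&(P[...,2]<hi); Q=P[m]; c=Q.mean(0)
    from scipy.optimize import least_squares
    r=least_squares(lambda p:Q[:,2]-(p[0]+p[1]*(Q[:,0]-c[0])+p[2]*(Q[:,1]-c[1])),[c[2],0,0],loss='soft_l1',f_scale=.002)
    v,u=np.nonzero(m); x0=np.percentile(Q[:,0],99.5)
    print('disc n',len(Q),'c',c.round(4),'slope deg dx,dy',np.degrees(r.x[1:]).round(2),'x edge',x0.round(4),'y range',np.percentile(Q[:,1],[.5,99.5]).round(4),'z',r.x[0].round(4))
E
python3 - <<'E'
from h import *
from rig import eyes,robot
disc2(dict(np.load('w5.npz')))
s=eyes.snapshot('wrist'); cv2.imwrite('pics/w6.png',s['pixels'][:,:,::-1]); np.savez('w6.npz',**s)
disc2(s)
goto([.547,-.2815,.139],-88)
E
```

```text
time_s: 6.68
position: [0.6068, -0.2778, 0.1631]
ee_rot: [[-0.006, 0.036, -0.999], [0.003, -0.999, -0.036], [-1.0, -0.004, 0.006]]
contact_force: [-5.2, -0.3, 6.3]
finger_gap: 0.533
disc n 4076 c [ 0.5906 -0.2773  0.1299] slope deg dx,dy [7.84 0.36] x edge 0.6067 y range [-0.2961 -0.2587] z 0.1298
disc n 4398 c [ 0.6007 -0.277   0.1312] slope deg dx,dy [1.56 0.24] x edge 0.6162 y range [-0.2958 -0.2583] z 0.1311
shift cm [2.45 0.17 5.97] twist 0.001 | t 6.72 pos [ 0.6068 -0.2778  0.1631] F [-5.3  0.2  6. ] gap 0.532
```

```bash
python3 -m inch '0 0 -0.15 0; -0.05 0 -0.17 0; -1 0 -0.17 0; -2.5 0 -0.17 0; -4.5 0 -0.17 0; -7 0 -0.17 0; -9.5 0 -0.17 0; -11 0 -0.17 0'; python3 -m inch '0 0 0 0;0 0 0 0'; python3 - <<'E'
from h import *
from rig import eyes,robot
s=eyes.snapshot('wrist'); cv2.imwrite('pics/w7.png',s['pixels'][:,:,::-1]); np.savez('w7.npz',**s)
disc2(s,.15,.3)
s2=eyes.snapshot('scene'); cv2.imwrite('pics/s7.png',cv2.resize(s2['pixels'][160:310,180:360,::-1],None,fx=4,fy=4,interpolation=2))
goto([.627,.2665,.28],-95); print(robot.get_obs()['qpos'])
E
```

```text
time_s: 7.72
position: [0.6106, -0.2789, 0.277]
ee_rot: [[0.004, 0.035, -0.999], [-0.002, -0.999, -0.035], [-1.0, 0.002, -0.004]]
contact_force: [0.0, -0.1, -2.7]
finger_gap: 0.534
time_s: 7.98
position: [0.6096, -0.2784, 0.2726]
ee_rot: [[-0.001, 0.035, -0.999], [0.001, -0.999, -0.035], [-1.0, -0.001, 0.001]]
contact_force: [-0.4, -0.4, -3.0]
finger_gap: 0.534
disc n 4379 c [ 0.6036 -0.2777  0.2408] slope deg dx,dy [1.46 0.04] x edge 0.619 y range [-0.2964 -0.2591] z 0.2407
shift cm [ -0.72 -54.4   -3.65] twist 0.122 | t 8.07 pos [ 0.6094 -0.2784  0.2719] F [-0.   0.2 -3. ] gap 0.529
[-5.79696678e-01  3.01980411e-01  1.61689534e+00  5.88750131e-05
  1.22571617e+00  9.56315491e-01]
```

View pics/s7.png

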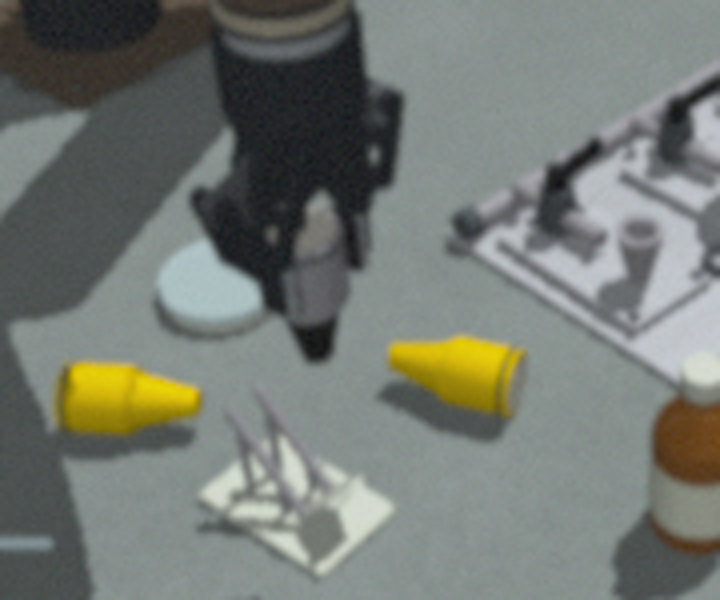

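View pics/w7.png

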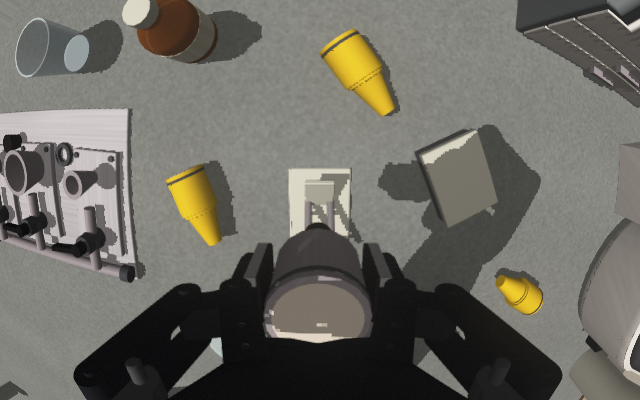

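The holder is clear of the cradle and hangs upright to within about 1.5° (the stem tip is visible at (318,355) in the enlarged scene view). The wrist data suggest its axis sits about 9 mm behind the TCP, so I'll check the wrist calibration against the top view.

```bash
python3 - <<'E'
from h import *
s=dict(np.load('w1.npz')); P=fcloud(s); im=s['pixels'].astype(int)
m=np.zeros(im.shape[:2],bool); m[195:235,285:355]=1; m&=(P[...,2]>.07)&(im.min(2)>96)&(im[...,0]-im[...,2]>12)
Q=P[m];c=Q.mean(0); print('wrist disc',len(Q),c); n=np.linalg.svd(Q-c)[2][2]; print(n)
# front cyl fit on w7 barrel
from scipy.optimize import least_squares
s=dict(np.load('w7.npz')); P=fcloud(s); im=s['pixels'].astype(int)
m=np.zeros(im.shape[:2],bool); m[238:262,285:350]=1; m&=(P[...,2]>.19)&(P[...,2]<.235)
B=P[m]; print(len(B),B.min(0),B.max(0))
r=least_squares(lambda p: np.hypot(B[:,0]-p[0]-p[2]*(B[:,2]-.22),B[:,1]-p[1]-p[3]*(B[:,2]-.22))-.023,[.60,-.278,0,0],loss='soft_l1',f_scale=.002)
print('axis at z=.22',r.x, 'deg tilt',np.degrees(r.x[2:]),np.sqrt((r.fun**2).mean()))
E
```

```text
wrist disc 615 [ 0.53592826 -0.27901353  0.09980074]
[ 0.91989236 -0.13623503 -0.36774728]
1540 [ 0.61550668 -0.29399526  0.19442244] [ 0.62419414 -0.26040488  0.23017574]
axis at z=.22 [ 0.60003793 -0.2779154  -0.01866134 -0.00231348] deg tilt [-1.06921627 -0.13255241] 0.0003136075951195932
```

Wrist and top agree to about 2 mm. The tip offset in the tool frame is about (y -0.9, z +8.1) mm. I'll move to a staging pose with the socket in the wrist view ahead of the holder.

```bash
python3 -c "
from h import *; goto([.50,.2665,.272],-94.9)"
```

```text
shift cm [  0.11 -54.84   9.04] twist 0.12 | t 8.07 pos [ 0.6094 -0.2784  0.2719] F [-0.   0.2 -3. ] gap 0.529
```

```bash
python3 -m inch '0 -1.5 0.2 0; 0 -4.5 0.7 0.01; 0 -8.5 1.4 0.02; 0 -13 2.1 0.03; 0 -17.5 2.9 0.04; 0 -22 3.6 0.05; 0 -26.5 4.4 0.06; 0 -31 5.1 0.07' - 30; python3 -m inch '0 -4.5 0.7 0.01; 0 -9 1.5 0.02; 0 -13.5 2.2 0.03; 0 -17.5 2.9 0.04; 0 -20.5 3.4 0.045; 0 -22.5 3.7 0.05; 0 -23.6 3.9 0.05; 0 -23.8 3.9 0.05'; python3 -m inch '0 0 0 0;0 0 0 0';  python3 - <<'E'
from h import *
from rig import eyes,robot
s=eyes.snapshot('wrist'); cv2.imwrite('pics/w8.png',s['pixels'][:,:,::-1]); np.savez('w8.npz',**s)
disc2(s,.15,.3)
s2=eyes.snapshot('top'); cv2.imwrite('pics/t8.png',cv2.resize(s2['pixels'][130:260,200:340,::-1],None,fx=5,fy=5,interpolation=2))
goto([.627,.2665,.272],-94.9); print(robot.get_obs()['qpos'])
E
```

```text
time_s: 9.07
position: [0.547, 0.0315, 0.2733]
ee_rot: [[-0.001, -0.035, -0.999], [0.001, -0.999, 0.035], [-1.0, -0.0, 0.001]]
contact_force: [0.4, 0.2, -3.3]
finger_gap: 0.529
time_s: 10.07
position: [0.517, 0.269, 0.2734]
ee_rot: [[-0.001, -0.084, -0.996], [-0.0, -0.996, 0.084], [-1.0, 0.0, 0.001]]
contact_force: [0.8, 0.0, -3.6]
finger_gap: 0.528
time_s: 10.32
position: [0.5178, 0.2678, 0.2737]
ee_rot: [[-0.0, -0.086, -0.996], [-0.0, -0.996, 0.086], [-1.0, 0.0, 0.0]]
contact_force: [-0.1, -0.2, -2.7]
finger_gap: 0.527
disc n 4353 c [0.5119 0.2693 0.2419] slope deg dx,dy [ 1.57 -0.26] x edge 0.5273 y range [0.251  0.2882] z 0.2418
shift cm [  0.17  -0.8  -10.89] twist -0.001 | t 10.43 pos [0.5178 0.2679 0.2737] F [-0.8 -0.4 -4.2] gap 0.531
[ 3.03542237e-01  1.12188131e-01  1.83592368e+00 -1.05213763e-04
  1.19352340e+00  1.96056328e+00]
```

View pics/w8.png

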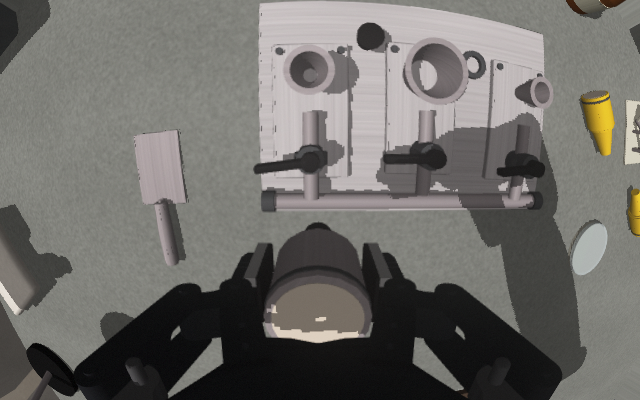

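View pics/t8.png

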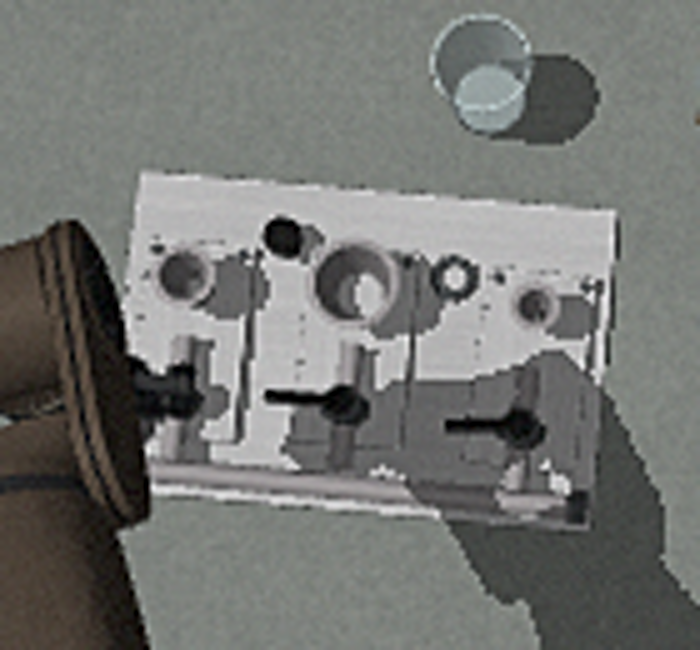

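In the wrist view the medium socket is at (309,70), with its bore visible, its handle hub at (311,158) and the handle end at (256,168). The large socket is at (436,70) and the small one at (541,92). This confirms that the left-most station is the middle size. Next I'll measure the rims with the wrist depth.

```bash
cat >> h.py <<'E'
def rim(P,u0,u1,v0,v1,zlo=.056,zhi=.067,ro=.0233):
    from scipy.optimize import least_squares
    Q=P[v0:v1,u0:u1].reshape(-1,3); Q=Q[(Q[:,2]>zlo)&(Q[:,2]<zhi)]
    hull=cv2.convexHull(Q[:,:2].astype(np.float32))[:,0]
    c=least_squares(lambda p:np.hypot(*(hull-p[:2]).T)-p[2],[*Q[:,:2].mean(0),ro],loss='soft_l1',f_scale=.001).x
    return c,len(Q),np.median(Q[:,2])
E
python3 - <<'E'
from h import *
s=dict(np.load('w8.npz')); P=fcloud(s)
for n,b in dict(mid=(280,340,40,100),large=(395,475,30,110),small=(512,560,70,112)).items():
    print(n,[np.round(x,4) for x in rim(P,*b)])
# handle
Q=P[140:185,245:335].reshape(-1,3); Q=Q[(Q[:,2]>.064)&(Q[:,2]<.078)]
bar=Q[Q[:,1]>.295]; l=cv2.fitLine(bar[:,:2].astype(np.float32),cv2.DIST_L2,0,.001,.001).ravel(); d=l[:2]*np.sign(l[1]); print('bar ang ccw from +y',np.arctan2(-d[0],d[1]),l[2:],'end y',np.percentile(bar[:,1],99.5),'z',np.median(bar[:,2]))
hub=Q[Q[:,1]<.29]; print('hub',cv2.minEnclosingCircle(hub[:,:2].astype(np.float32)))
# holder axis
from scipy.optimize import least_squares
m=np.zeros(P.shape[:2],bool); m[238:262,285:350]=1; m&=(P[...,2]>.19)&(P[...,2]<.236); B=P[m]
r=least_squares(lambda p: np.hypot(B[:,0]-p[0]-p[2]*(B[:,2]-.22),B[:,1]-p[1]-p[3]*(B[:,2]-.22))-.023,[.51,.268,0,0],loss='soft_l1',f_scale=.002)
print('axis at z=.22',r.x.round(4),'tip at .152:',(r.x[:2]+r.x[2:]*-.068).round(4))
E
```

```text
mid [array([0.63  , 0.2667, 0.0232]), np.int64(1096), np.float64(0.0614)]
large [array([0.6247, 0.1458, 0.033 ]), np.int64(1388), np.float64(0.0614)]
small [array([0.6079, 0.0167, 0.0179]), np.int64(474), np.float64(0.0615)]
bar ang ccw from +y 0.03471513 [0.5445592 0.3099312] end y 0.3246469290532649 z 0.07000946136796282
hub ((0.5452965497970581, 0.27728351950645447), 0.012955875135958195)
axis at z=.22 [ 0.5084  0.2694 -0.0198  0.0034] tip at .152: [0.5098 0.2692]
```

The tip-to-socket shift, both measured with the wrist camera, is about 120 mm along x and -2.5 mm along y. I'll move over the socket and descend to just above the mouth.

```bash
python3 -m inch '0 -0.1 -1.5 0; 0 -0.3 -4 0; 0 -0.5 -7 0; 0 -0.7 -9.5 0; 0 -0.75 -11.2 0; 0 -0.78 -11.9 0; 0 -0.78 -11.9 0; 0 -0.78 -11.9 0'; python3 -m inch '1 0 0 0; 3 0 0 0; 5 0 0 0; 6.5 0 0 0; 7.5 0 0 0; 8 0 0 0; 8 0 0 0';  python3 - <<'E'
from h import *
from rig import eyes,robot
s=eyes.snapshot('wrist'); cv2.imwrite('pics/w9.png',s['pixels'][:,:,::-1]); np.savez('w9.npz',**s)
disc2(s,.1,.25)
s2=eyes.snapshot('scene'); cv2.imwrite('pics/s9.png',cv2.resize(s2['pixels'][130:260,290:440,::-1],None,fx=5,fy=5,interpolation=2)); np.savez('s9.npz',**s2)
s2=eyes.snapshot('top'); cv2.imwrite('pics/t9.png',cv2.resize(s2['pixels'][130:260,200:340,::-1],None,fx=5,fy=5,interpolation=2))
goto([.627,.2665,.272],-94.9)
E
```

```text
time_s: 11.42
position: [0.6365, 0.2662, 0.2735]
ee_rot: [[-0.001, -0.085, -0.996], [-0.0, -0.996, 0.085], [-1.0, 0.0, 0.001]]
contact_force: [0.1, 0.1, -2.7]
finger_gap: 0.531
time_s: 12.3
position: [0.637, 0.2662, 0.1936]
ee_rot: [[-0.0, -0.085, -0.996], [-0.0, -0.996, 0.085], [-1.0, 0.0, 0.0]]
contact_force: [0.1, -0.6, -2.7]
finger_gap: 0.531
disc n 4252 c [0.6309 0.2677 0.1618] slope deg dx,dy [ 1.53 -0.24] x edge 0.6462 y range [0.2493 0.2866] z 0.1617
shift cm [-7.72  0.06  1.02] twist 0.0 | t 12.45 pos [0.6373 0.2663 0.1948] F [-0.   0.3 -2.6] gap 0.532
```

View pics/w9.png

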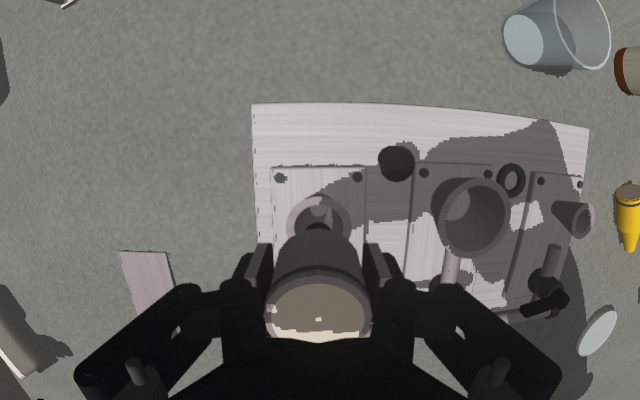

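View pics/s9.png

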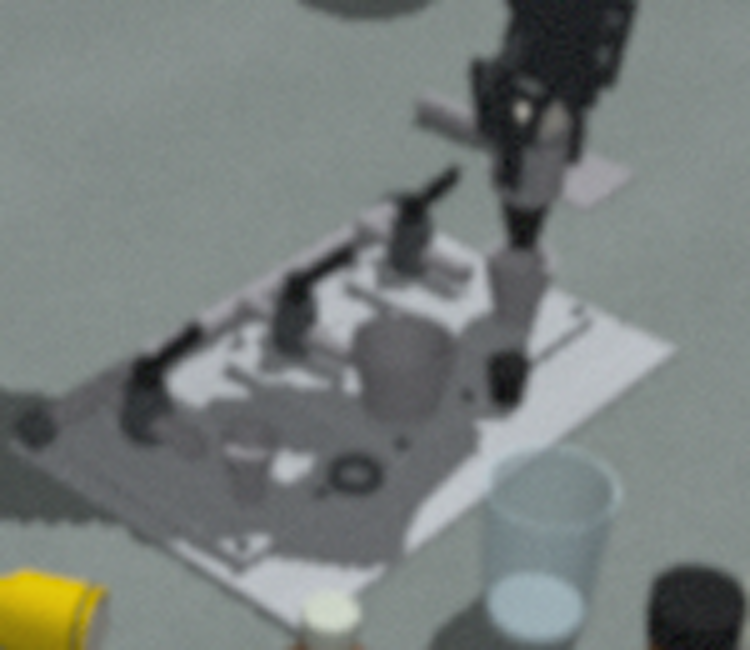

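View pics/t9.png

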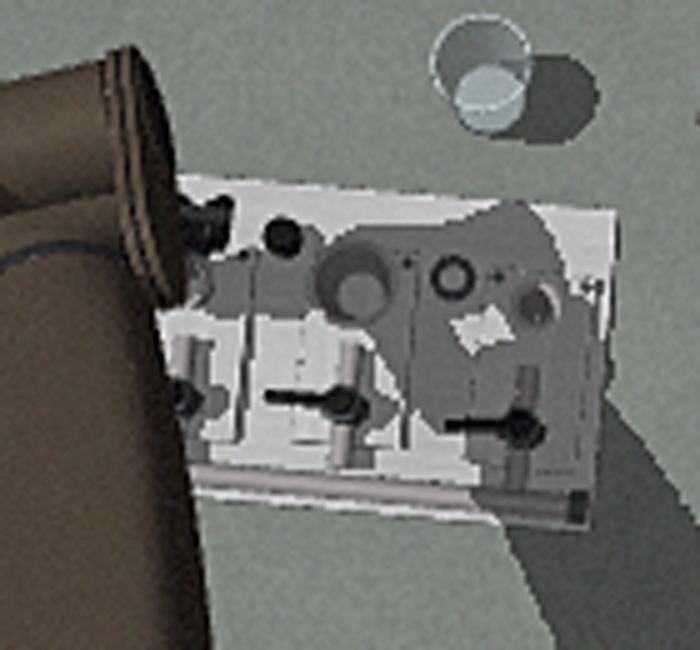

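The tip is at (522,245) in the enlarged scene view, right over the socket mouth at about (519,260). I'll refine with the w9 depth.

```bash
cat >> h.py <<'E'
def axis(P,zlo,zhi,z0,g):
    from scipy.optimize import least_squares
    m=np.zeros(P.shape[:2],bool); m[232:262,285:350]=1; m&=(P[...,2]>zlo)&(P[...,2]<zhi); B=P[m]
    r=least_squares(lambda p: np.hypot(B[:,0]-p[0]-p[2]*(B[:,2]-z0),B[:,1]-p[1]-p[3]*(B[:,2]-z0))-.023,[*g,0,0],loss='soft_l1',f_scale=.002)
    return r.x.round(4),len(B)
E
python3 - <<'E'
from h import *
from scipy.optimize import least_squares
s=dict(np.load('w9.npz')); P=fcloud(s)
Q=P[185:245,280:362].reshape(-1,3); Q=Q[(Q[:,2]>.057)&(Q[:,2]<.066)]
h=cv2.convexHull(Q[:,:2].astype(np.float32))[:,0]; h=h[h[:,0]>.632]
c=least_squares(lambda p:np.hypot(*(h-p).T)-.0233,[.63,.267],loss='soft_l1',f_scale=.001).x
print('rim',c,len(Q),np.median(Q[:,2]),len(h)); a,n=axis(P,.112,.155,.14,(.627,.268)); print(a,n,'tip',a[:2]-a[2:]*.068)
E
```

```text
rim [0.62985609 0.26688298] 979 0.06134442134465548 19
[ 0.6276  0.2678 -0.0206  0.0035] 1811 tip [0.6290008 0.267562 ]
```

The tip is within about 1 mm of the socket axis. I'll go down, slowly near the seat, watching the force.

```bash
python3 -m inch '0.5 0.05 -0.1 0; 1.2 0.05 -0.15 0; 2 0.05 -0.15 0; 2.7 0.05 -0.15 0; 3.3 0.05 -0.15 0; 3.7 0.05 -0.15 0; 4 0.05 -0.15 0; 4.1 0.05 -0.15 0'; python3 -m inch '0.1 0 0 0; 0.2 0 0 0; 0.3 0 0 0; 0.3 0 0 0'; python3 - <<'E'
from h import *
from rig import eyes
s=eyes.snapshot('wrist'); np.savez('w10.npz',**s); disc2(s,.08,.2); goto([.627,.2665,.272],-94.9)
E
```

```text
time_s: 13.45
position: [0.6383, 0.2655, 0.1526]
ee_rot: [[-0.0, -0.085, -0.996], [-0.0, -0.996, 0.085], [-1.0, 0.0, 0.0]]
contact_force: [-0.7, 0.1, -2.5]
finger_gap: 0.534
time_s: 13.95
position: [0.6382, 0.2655, 0.1497]
ee_rot: [[-0.0, -0.085, -0.996], [0.0, -0.996, 0.085], [-1.0, -0.0, 0.0]]
contact_force: [-0.2, 0.1, -3.1]
finger_gap: 0.531
disc n 4146 c [0.6322 0.2672 0.1178] slope deg dx,dy [ 1.51 -0.28] x edge 0.6476 y range [0.2489 0.2859] z 0.1177
shift cm [-12.23   0.     1.13] twist 0.0 | t 14.0 pos [0.6382 0.2655 0.1497] F [ 0.3  0.6 -2.2] gap 0.529
```

No contact yet and about 3 mm to go. I'll continue in fine steps.

```bash
python3 -m inch '0.07 0 0 0; 0.14 0 0 0; 0.2 0 0 0; 0.2 0 0 0'; python3 -m inch '0.05 0 0 0; 0.1 0 0 0; 0.1 0 0 0'; python3 -m inch '0.05 0 0 0; 0.1 0 0 0; 0.1 0 0 0'; python3 - <<'E'
from h import *
from rig import eyes
s=eyes.snapshot('wrist'); np.savez('w11.npz',**s); disc2(s,.08,.2); print(axis(fcloud(s),.075,.11,.095,(.63,.267))); goto([.627,.2665,.272],-94.9)
E
```

```text
time_s: 14.5
position: [0.6382, 0.2656, 0.148]
ee_rot: [[-0.0, -0.085, -0.996], [-0.0, -0.996, 0.085], [-1.0, 0.0, 0.0]]
contact_force: [-1.9, -0.2, -1.4]
finger_gap: 0.531
time_s: 14.88
position: [0.6384, 0.2655, 0.1476]
ee_rot: [[-0.0, -0.085, -0.996], [-0.0, -0.996, 0.085], [-1.0, 0.0, 0.0]]
contact_force: [-3.4, -1.6, 5.2]
finger_gap: 0.534
time_s: 15.25
position: [0.6386, 0.2655, 0.1473]
ee_rot: [[0.0, -0.085, -0.996], [-0.0, -0.996, 0.085], [-1.0, 0.0, -0.0]]
contact_force: [-5.2, -1.2, 7.4]
finger_gap: 0.526
disc n 4158 c [0.6327 0.2672 0.1155] slope deg dx,dy [ 0.89 -0.18] x edge 0.6479 y range [0.2489 0.2859] z 0.1154
(array([ 0.6291,  0.2671, -0.011 ,  0.0025]), 1574)
shift cm [-12.47   0.     1.16] twist 0.0 | t 15.3 pos [0.6385 0.2655 0.1473] F [-4.8 -1.6  7.8] gap 0.531
```

Contact: +7 N vertical and -5 N lateral. The disc is at 0.1155, about 1 mm above the expected home level. I'll ease the lateral load by moving back in -x, then press slightly more.

```bash
python3 -m inch '0 -0.02 0.08 0; 0 -0.03 0.15 0; 0.05 -0.03 0.15 0; 0.1 -0.03 0.15 0; 0.1 -0.03 0.15 0'; python3 -m inch '0.05 0 0.05 0; 0.1 0 0.05 0; 0.1 0 0.05 0'; python3 - <<'E'
from h import *
from rig import eyes
s=eyes.snapshot('wrist'); np.savez('w12.npz',**s); disc2(s,.08,.2); print(axis(fcloud(s),.075,.11,.095,(.63,.267))); goto([.627,.2665,.272],-94.9)
E
```

```text
time_s: 15.92
position: [0.6382, 0.2656, 0.1473]
ee_rot: [[0.003, -0.085, -0.996], [-0.001, -0.996, 0.085], [-1.0, 0.0, -0.003]]
contact_force: [-3.2, -2.5, 9.3]
finger_gap: 0.528
time_s: 16.3
position: [0.6382, 0.2655, 0.1472]
ee_rot: [[0.005, -0.085, -0.996], [-0.001, -0.996, 0.085], [-1.0, 0.0, -0.005]]
contact_force: [-3.0, -2.9, 11.3]
finger_gap: 0.536
disc n 4159 c [0.6326 0.2672 0.1154] slope deg dx,dy [ 1.02 -0.17] x edge 0.6479 y range [0.2489 0.2859] z 0.1154
(array([ 0.629 ,  0.2671, -0.0137,  0.0025]), 1559)
shift cm [-12.48   0.     1.07] twist 0.001 | t 16.35 pos [0.6382 0.2655 0.1472] F [-3.3 -3.4 10.8] gap 0.533
```

Holding at 11 N gives no more travel. I'll unload, open gently, rise, and check the seat with nothing touching it.

```bash
python3 -m inch '-0.05 0 0 0; -0.15 0 0.05 0; -0.2 0 0.05 0' ; python3 -m inch '0 0 0 0; 0 0 0 0; 0 0 0 0; 0 0 0 0; 0 0 0 0' 0.8; python3 -m inch '-1 0 0 0; -3 0 0 0; -6 0 0 0; -9 0 0 0; -11 0 0.5 0; -12 0 2 0; -12 0 4 0; -12 0 6 0'; python3 -m inch '0 0 1 0; 0 0 1.5 0; 0 0 1.5 0';python3 - <<'E'
from h import *
from rig import eyes
s=eyes.snapshot('wrist'); np.savez('w13.npz',**s); cv2.imwrite('pics/w13.png',s['pixels'][:,:,::-1]); goto([.627,.2665,.272],-94.9)
s=eyes.snapshot('scene'); cv2.imwrite('pics/s13.png',cv2.resize(s['pixels'][130:260,290:440,::-1],None,fx=5,fy=5,interpolation=2))
E
```

```text
time_s: 16.73
position: [0.6379, 0.2655, 0.1473]
ee_rot: [[0.006, -0.085, -0.996], [-0.0, -0.996, 0.085], [-1.0, -0.0, -0.006]]
contact_force: [3.2, -3.0, 3.6]
finger_gap: 0.522
time_s: 17.35
position: [0.6357, 0.2661, 0.1456]
ee_rot: [[-0.0, -0.085, -0.996], [0.0, -0.996, 0.085], [-1.0, 0.0, 0.0]]
contact_force: [-0.0, -0.8, -0.3]
finger_gap: 0.902
time_s: 18.35
position: [0.5741, 0.2712, 0.265]
ee_rot: [[-0.002, -0.085, -0.996], [-0.0, -0.996, 0.085], [-1.0, 0.001, 0.002]]
contact_force: [-0.1, 0.0, -0.4]
finger_gap: 0.901
time_s: 18.73
position: [0.561, 0.2724, 0.2657]
ee_rot: [[0.0, -0.085, -0.996], [-0.0, -0.996, 0.085], [-1.0, 0.0, -0.0]]
contact_force: [-0.2, -0.6, -0.6]
finger_gap: 0.903
shift cm [-0.63  0.03 -6.59] twist 0.0 | t 18.77 pos [0.5613 0.2724 0.2657] F [-0.5 -0.4  0.1] gap 0.902
```

View pics/w13.png

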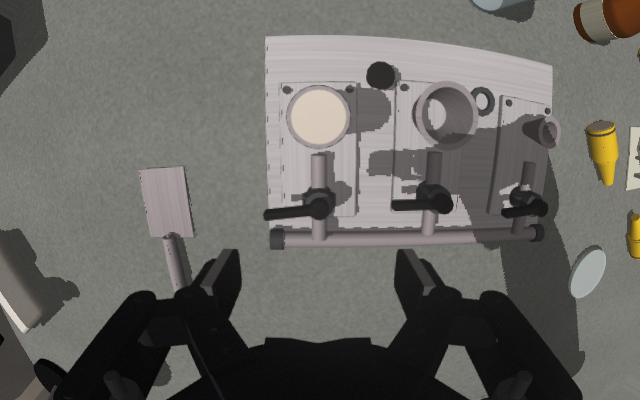

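View pics/s13.png

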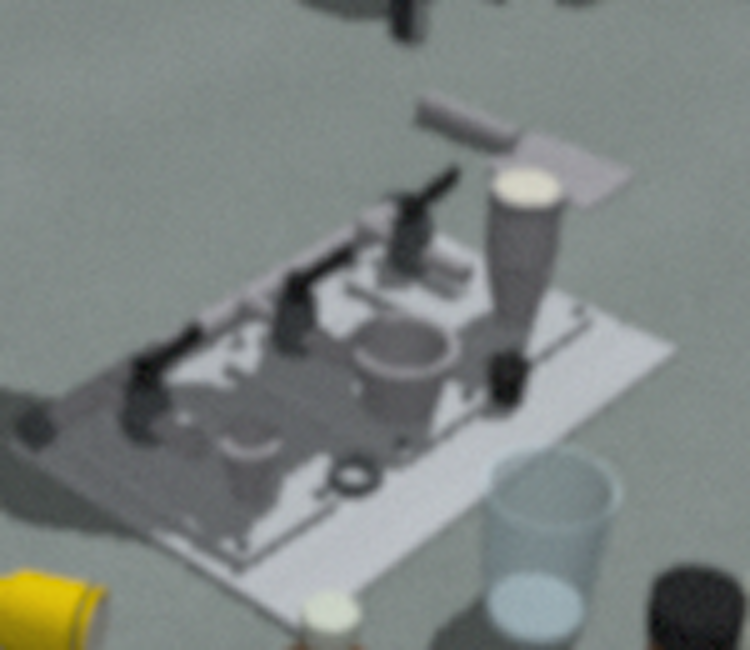

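The holder stands in the middle socket with its disc at (318,117) in the wrist view and no black stem showing. I'll measure disc height and tilt.

```bash
cat >> h.py <<'E'
def seat(s,box,boxL):
    P=fcloud(s); im=s['pixels'].astype(int); u0,u1,v0,v1=box
    m=np.zeros(P.shape[:2],bool); m[v0:v1,u0:u1]=1; m&=(im.min(2)>150)&(im[...,0]-im[...,2]>12)&(P[...,2]>.09)
    Q=P[m];c=Q.mean(0); A=np.c_[np.ones(len(Q)),Q[:,:2]-c[:2]]; k=np.linalg.lstsq(A,Q[:,2],rcond=None)[0]
    print('disc',len(Q),c.round(4),'slope deg',np.degrees(k[1:]).round(2)); 
    r=rim(P,*boxL); print('large rim',[np.round(x,4) for x in r])
E
python3 - <<'E'
from h import *
s=dict(np.load('w13.npz')); seat(s,(280,358,80,155),(405,490,70,160))
P=fcloud(s); print('tray z',np.median(P[40:70,285:355,2]),'table',np.median(P[60:140,150:240,2]))
Q=P[185:225,262:335].reshape(-1,3); Q=Q[(Q[:,2]>.064)&(Q[:,2]<.078)]
bar=Q[Q[:,1]>.295]; l=cv2.fitLine(bar[:,:2].astype(np.float32),cv2.DIST_L2,0,.001,.001).ravel(); d=l[:2]*np.sign(l[1]); print('bar ang',np.arctan2(-d[0],d[1]),l[2:],'end y',np.percentile(bar[:,1],99.5)); hub=Q[Q[:,1]<.288]; print('hub',cv2.minEnclosingCircle(hub[:,:2].astype(np.float32)))
E
```

```text
disc 2461 [0.63   0.2667 0.1161] slope deg [2.11 0.25]
large rim [array([0.6245, 0.1457, 0.0331]), np.int64(1436), np.float64(0.0614)]
tray z 0.006533131144024651 table 0.00032378514559439076
bar ang 0.020759776 [0.5449632 0.3099197] end y 0.3251367772601357
hub ((0.5456963777542114, 0.2766144573688507), 0.01231603417545557)
```

Not fully home: the disc is at 0.116, about 1.5 mm high, and tilted about 2° with its +x side high. I'll close the fingers and press gently on the disc slightly toward its +x side.

```bash
python3 -c "
from h import *; goto([.637,.2667,.205],-94.9)"
```

```text
shift cm [ 6.07 -0.08 -7.57] twist 0.0 | t 18.82 pos [0.5615 0.2723 0.2657] F [ 0.4 -0.3 -0.1] gap 0.897
```

```bash
python3 -m inch '0 0 -1.5 0; 0 0 -4 0; 0.5 -0.08 -6.5 0; 2 -0.08 -7.5 0; 4 -0.08 -7.57 0; 5.5 -0.08 -7.57 0; 6 -0.08 -7.57 0; 6 -0.08 -7.57 0' -1; python3 -m inch '0.4 0 0 0; 0.8 0 0 0; 1.1 0 0 0; 1.3 0 0 0; 1.3 0 0 0'; python3 -c "
from h import *; goto([.637,.2667,.189],-94.9)"
```

```text
time_s: 19.82
position: [0.6361, 0.2669, 0.2053]
ee_rot: [[-0.001, -0.085, -0.996], [-0.0, -0.996, 0.085], [-1.0, 0.0, 0.001]]
contact_force: [-0.1, 0.4, 0.1]
finger_gap: 0.002
time_s: 20.45
position: [0.6365, 0.2667, 0.1924]
ee_rot: [[-0.0, -0.085, -0.996], [-0.0, -0.996, 0.085], [-1.0, 0.0, 0.0]]
contact_force: [0.8, 0.1, 0.7]
finger_gap: 0.003
shift cm [ 0.34 -0.   -0.05] twist 0.0 | t 20.45 pos [0.6365 0.2667 0.1924] F [0.8 0.1 0.7] gap 0.003
```

```bash
python3 -m inch '0.1 0 0 0; 0.2 0 0 0; 0.3 0 0 0; 0.3 0 0 0'; python3 -m inch '0.05 0 0 0; 0.1 0 0 0; 0.15 0 0 0; 0.15 0 0 0';python3 -m inch '0.05 0 0 0; 0.1 0 0 0; 0.15 0 0 0; 0.15 0 0 0'
```

```text
time_s: 20.95
position: [0.6366, 0.2668, 0.1896]
ee_rot: [[-0.0, -0.085, -0.996], [-0.0, -0.996, 0.085], [-1.0, 0.0, 0.0]]
contact_force: [-0.4, 0.9, -0.4]
finger_gap: -0.001
time_s: 21.45
position: [0.6366, 0.2668, 0.1882]
ee_rot: [[-0.0, -0.085, -0.996], [-0.0, -0.996, 0.085], [-1.0, 0.0, 0.0]]
contact_force: [0.1, 1.5, -0.3]
finger_gap: -0.0
time_s: 21.95
position: [0.6367, 0.2668, 0.187]
ee_rot: [[0.0, -0.085, -0.996], [0.0, -0.996, 0.085], [-1.0, -0.0, -0.0]]
contact_force: [-0.8, -0.5, 0.3]
finger_gap: 0.004
```

```bash
python3 -m inch '0.05 0 0 0; 0.1 0 0 0; 0.15 0 0 0; 0.15 0 0 0';python3 -m inch '0.05 0 0 0; 0.1 0 0 0; 0.15 0 0 0; 0.15 0 0 0'
```

```text
time_s: 22.45
position: [0.6369, 0.2669, 0.1869]
ee_rot: [[0.001, -0.085, -0.996], [0.0, -0.996, 0.085], [-1.0, -0.0, -0.001]]
contact_force: [-2.9, -0.9, 6.8]
finger_gap: 0.0
time_s: 22.95
position: [0.6371, 0.2669, 0.1868]
ee_rot: [[0.001, -0.085, -0.996], [0.0, -0.996, 0.085], [-1.0, -0.0, -0.001]]
contact_force: [-4.1, -1.7, 10.6]
finger_gap: 0.001
```

```bash
python3 -m inch '0.07 0 0 0; 0.15 0 0 0; 0.22 0 0 0; 0.22 0 0 0'; python3 -m inch '-0.3 0 0 0; -0.8 0 0 0; -2 0 0 0; -4 0 0 0; -6 0 1.5 0; -7.5 0 4 0; -7.8 0 6.5 0; -7.8 0 7.6 0'; python3 -m inch '0 0 0 0; 0 0 0 0'; python3 - <<'E'
from h import *
from rig import eyes
s=eyes.snapshot('wrist'); np.savez('w14.npz',**s); cv2.imwrite('pics/w14.png',s['pixels'][:,:,::-1]); goto([.637,.2667,.189],-94.9)
seat(s,(280,358,80,155),(405,490,70,160))
E
```

```text
time_s: 23.45
position: [0.6373, 0.267, 0.1867]
ee_rot: [[0.001, -0.085, -0.996], [-0.0, -0.996, 0.085], [-1.0, -0.0, -0.001]]
contact_force: [-6.9, -2.8, 17.1]
finger_gap: 0.002
time_s: 24.45
position: [0.5604, 0.2736, 0.2613]
ee_rot: [[0.002, -0.084, -0.996], [0.001, -0.996, 0.084], [-1.0, -0.001, -0.002]]
contact_force: [0.4, -0.5, 0.2]
finger_gap: -0.001
time_s: 24.7
position: [0.5615, 0.2731, 0.2595]
ee_rot: [[0.0, -0.085, -0.996], [-0.0, -0.996, 0.085], [-1.0, -0.0, -0.0]]
contact_force: [0.5, 0.1, 0.6]
finger_gap: 0.003
shift cm [ 7.04 -0.01 -7.57] twist -0.0 | t 24.75 pos [0.5615 0.2731 0.2594] F [ 0.1 -0.6  0.6] gap -0.001
disc 2598 [0.6302 0.2668 0.1159] slope deg [1.85 0.22]
large rim [array([0.6245, 0.1457, 0.0331]), np.int64(1484), np.float64(0.0613)]
```

The press (17 N) barely moved it. By touch the disc is at about 0.114, which is home level, while the wrist depth says 0.116 with a 1.9° slope. I'll check the camera for slope bias using known flat surfaces.

```bash
python3 - <<'E'
from h import *
def fit(Q):
    c=Q.mean(0); A=np.c_[np.ones(len(Q)),Q[:,:2]-c[:2]]
    for _ in range(4):
        k,*_r=np.linalg.lstsq(A,Q[:,2],rcond=None); e=np.abs(Q[:,2]-A@k); g=e<max(.0025,2*np.median(e)); A,Q=A[g],Q[g]
    return len(Q),c.round(4),np.degrees(k[1:]).round(2)
for f in ['w8','w13','w14']:
    s=dict(np.load(f+'.npz')); P=fcloud(s)
    print(f,'table L',fit(P[30:120,150:240].reshape(-1,3)),'table top',fit(P[0:25,280:450].reshape(-1,3)), 'table R',fit(P[170:240,560:590].reshape(-1,3)))
s=dict(np.load('w14.npz'));P=fcloud(s); im=s['pixels']
for v in range(82,154,6): print(v,im[v,318],P[v,300:340].mean(0).round(4), P[v,300:340,2].std().round(4))
print('tray strip',fit(P[42:76,285:355].reshape(-1,3)))
# rims slope
for b in [(405,490,70,160)]:
    Q=P[b[2]:b[3],b[0]:b[1]].reshape(-1,3); Q=Q[(Q[:,2]>.056)&(Q[:,2]<.067)]; print('rim slope',fit(Q))
E
```

```text
w8 table L (7430, array([0.652 , 0.3989, 0.0014]), array([-0.06, -0.17])) table top (3154, array([0.701 , 0.1996, 0.0076]), array([-5.56,  0.57])) table R (1861, array([ 0.4487, -0.1203,  0.0032]), array([-0.08,  0.  ]))
w13 table L (7444, array([0.6936, 0.4004, 0.0016]), array([ 0.  , -0.19])) table top (3999, array([0.7434, 0.2051, 0.0023]), array([-0.29, -0.03])) table R (1935, array([ 0.4947, -0.1092,  0.001 ]), array([0.06, 0.33]))
w14 table L (7460, array([0.6931, 0.3986, 0.0018]), array([-0.02, -0.16])) table top (3977, array([0.7421, 0.2067, 0.0016]), array([-0.49, -0.08])) table R (1991, array([ 0.4981, -0.1003,  0.0021]), array([ 0.12, -0.02]))
82 [170 163 164] [0.6639 0.2627 0.0161] 0.0009
88 [165 155 156] [0.6521 0.2642 0.0923] 0.041
94 [219 206 193] [0.6462 0.265  0.1149] 0.0009
100 [220 208 193] [0.6421 0.2654 0.115 ] 0.0006
106 [221 208 193] [0.6379 0.2658 0.1152] 0.0007
112 [219 206 193] [0.6337 0.2661 0.1151] 0.0007
118 [220 205 191] [0.6296 0.2665 0.1152] 0.0006
124 [217 205 191] [0.6254 0.2668 0.1152] 0.0006
130 [217 204 190] [0.6216 0.2675 0.1206] 0.0335
136 [217 205 191] [0.6171 0.2675 0.1152] 0.0007
142 [217 204 191] [0.6129 0.2679 0.1149] 0.0008
148 [163 153 154] [0.6034 0.2682 0.0705] 0.0637
tray strip (2220, array([0.6898, 0.2605, 0.0074]), array([-0.72, -0.07]))
rim slope (1315, array([0.6245, 0.1442, 0.061 ]), array([0.03, 0.28]))
```

View pics/w14.png

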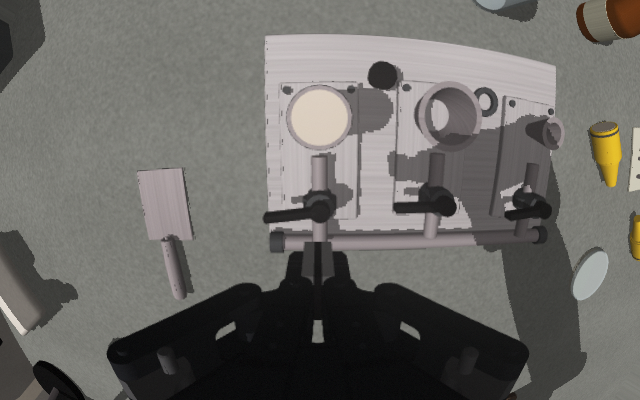

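The earlier slope came from outlier pixels. Row by row, the disc is flat at z=0.115. I'll compare it robustly before and after the press.

```bash
python3 - <<'E'
from h import *
for f,b in dict(w13=(96,140,300,336),w14=(96,140,300,336)).items():
    s=dict(np.load(f+'.npz'));P=fcloud(s); Q=P[b[0]:b[1],b[2]:b[3]].reshape(-1,3); Q=Q[np.abs(Q[:,2]-.115)<.004]
    c=Q.mean(0); k=np.linalg.lstsq(np.c_[np.ones(len(Q)),Q[:,:2]-c[:2]],Q[:,2],rcond=None)[0]; R=P[70:160,405:490].reshape(-1,3); R=R[np.abs(R[:,2]-.061)<.004]
    print(f,len(Q),c.round(4),'slope',np.degrees(k[1:]).round(2),'rim z',R[:,2].mean().round(4),'tray',np.median(P[45:70,285:350,2]).round(4))
E
```

```text
w13 1580 [0.6294 0.2672 0.1152] slope [0.2  0.03] rim z 0.0612 tray 0.0065
w14 1577 [0.6301 0.2678 0.1151] slope [ 0.06 -0.14] rim z 0.0612 tray 0.0066
```

The holder is upright within about 0.1°. The disc is about 53–54 mm above the rim (53 by touch), it did not move under a 17 N press, and the tapers match, so it is fully home. Next is the valve: shut fingers go down on the +x side of the handle, then an arc with twist.

```bash
python3 -c "
from h import *; goto([.5688,.3124,.132],-94.9)"
```

```text
shift cm [12.74 -3.98 -0.38] twist -0.0 | t 24.75 pos [0.5615 0.2731 0.2594] F [ 0.1 -0.6  0.6] gap -0.001
```

```bash
python3 -m inch '1 -1.5 -0.2 0; 2.5 -3.5 -0.38 0; 5 -3.98 -0.38 0; 8 -3.98 -0.38 0; 10.5 -3.98 -0.38 0; 12 -3.98 -0.38 0; 12.7 -3.98 -0.38 0; 12.7 -3.98 -0.38 0'; python3 - <<'E'
from h import *
from rig import eyes
goto([.5688,.3124,.132],-94.9)
s=eyes.snapshot('wrist'); cv2.imwrite('pics/w15.png',s['pixels'][:,:,::-1])
s=eyes.snapshot('scene'); cv2.imwrite('pics/s15.png',cv2.resize(s['pixels'][120:250,290:440,::-1],None,fx=5,fy=5,interpolation=2))
E
```

```text
time_s: 25.75
position: [0.5683, 0.3127, 0.1324]
ee_rot: [[-0.0, -0.085, -0.996], [0.0, -0.996, 0.085], [-1.0, -0.0, 0.0]]
contact_force: [-0.8, 0.4, 0.8]
finger_gap: -0.006
shift cm [ 0.04  0.03 -0.06] twist 0.0 | t 25.75 pos [0.5683 0.3127 0.1324] F [-0.8  0.4  0.8] gap -0.006
```

View pics/w15.png

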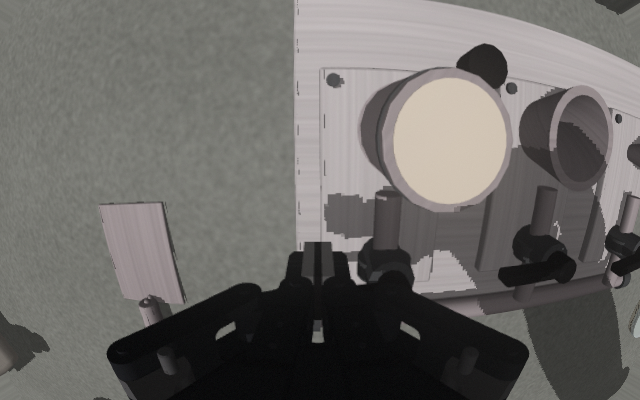

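View pics/s15.png

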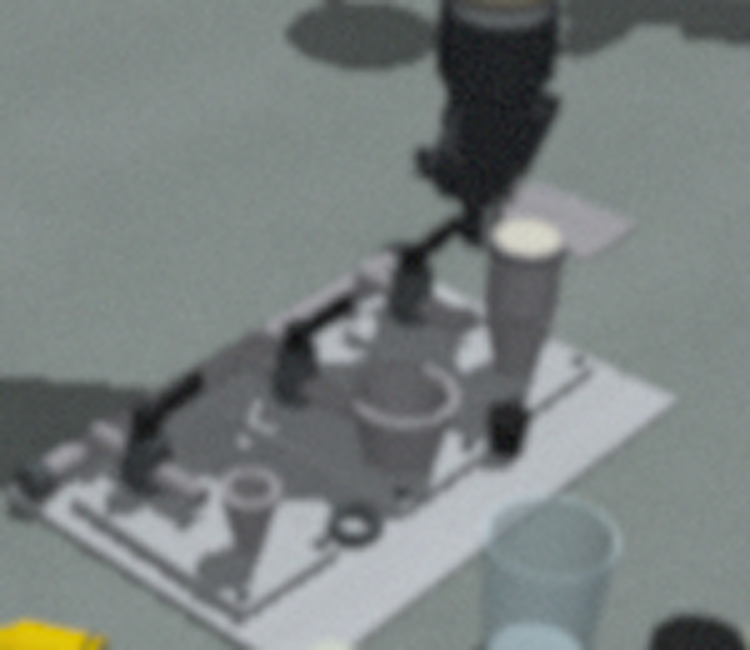

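The closed fingertips are beside the handle at about (478,222) in the enlarged scene view, and nothing is touched (forces near 0). Starting the arc.

```bash
python3 -m inch '0 0 0.25 0; 0 0 0.5 0; 0 -0.13 0.91 -0.1; 0 -0.22 1.32 -0.2; 0 -0.26 1.75 -0.3; 0 -0.27 2.18 -0.4; 0 -0.23 2.6 -0.5; 0 -0.15 3.02 -0.6'; python3 -c "
from h import *; goto([.5688,.3124,.132],-94.9)
from rig import eyes
s=eyes.snapshot('wrist'); cv2.imwrite('pics/w16.png',s['pixels'][:,:,::-1])"
```

```text
time_s: 26.85
position: [0.5388, 0.317, 0.1332]
ee_rot: [[0.004, 0.495, -0.869], [0.002, -0.869, -0.495], [-1.0, 0.0, -0.004]]
contact_force: [2.9, 1.9, -1.5]
finger_gap: 0.001
shift cm [ 0.13  1.88 -2.38] twist 0.603 | t 26.85 pos [0.5388 0.317  0.1332] F [ 2.9  1.9 -1.5] gap 0.001
```

View pics/w16.png

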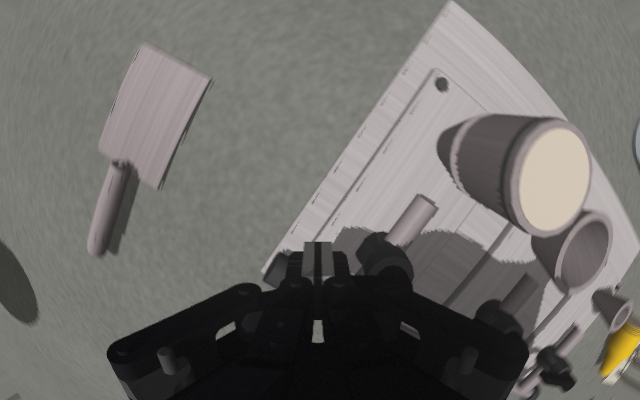

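A 3.5 N reaction opposes the push, so the handle is turning. The hub is at (385,258) in the view. Continuing.

```bash
python3 -m inch '0 -0.13 0.41 -0.1; 0 -0.22 0.82 -0.2; 0 -0.26 1.25 -0.3; 0 -0.27 1.68 -0.4; 0 -0.23 2.1 -0.5; 0 -0.15 2.52 -0.6; 0 -0.03 2.93 -0.7; 0 0.14 3.32 -0.8'; python3 -c "
from h import *; goto([.5688,.3124,.132],-94.9)"
```

```text
time_s: 27.9
position: [0.5094, 0.3, 0.133]
ee_rot: [[-0.0, 0.968, -0.252], [0.003, -0.252, -0.968], [-1.0, -0.001, -0.002]]
contact_force: [-1.7, 3.8, -0.2]
finger_gap: 0.004
shift cm [ 0.1   5.44 -2.7 ] twist 1.401 | t 27.9 pos [0.5094 0.3    0.133 ] F [-1.7  3.8 -0.2] gap 0.004
```

```bash
python3 -m inch '0 -0.07 0.2 -0.05; 0 -0.13 0.41 -0.1; 0 -0.18 0.6 -0.15; 0 -0.2 0.75 -0.17; 0 -0.2 0.85 -0.17; 0 -0.2 0.95 -0.17; 0 -0.2 0.95 -0.17'; python3 -m inch '0 0 0.1 0; 0 0 0.2 0; 0 0 0.2 0';python3 -c "
from h import *; goto([.5688,.3124,.132],-94.9)"
```

```text
time_s: 28.78
position: [0.5055, 0.2905, 0.1327]
ee_rot: [[-0.0, 0.996, -0.086], [0.0, -0.086, -0.996], [-1.0, -0.0, -0.0]]
contact_force: [-1.9, 3.0, 1.5]
finger_gap: -0.001
time_s: 29.15
position: [0.5054, 0.2899, 0.1328]
ee_rot: [[0.001, 0.996, -0.087], [0.004, -0.087, -0.996], [-1.0, 0.001, -0.004]]
contact_force: [-2.5, 9.4, 0.5]
finger_gap: -0.0
shift cm [ 0.1   6.11 -2.79] twist 1.569 | t 29.15 pos [0.5054 0.2899 0.1328] F [-2.5  9.4  0.5] gap -0.0
```

The force rises from 3 to 9.4 N with little motion, so the handle is at its stop. I'll press once more, back off and rise, then look.

```bash
python3 -m inch '0 0 0.1 0; 0 0 0.15 0; 0 0 0.15 0; 0 0 -0.5 0; 0 0 -1.5 0; -2 0 -2 0; -6 0 -3 0; -11 0 -4 0'; python3 -m inch '-2 0 -3 0.15; -4 0 -7 0.3; -5 0 -11 0.45; -5 0 -14 0.6; -5 0 -15 0.7; -5 0 -15 0.7'; python3 - <<'E'
from h import *
from rig import eyes
goto([.5,.2665,.27],-94.9)
s=eyes.snapshot('wrist'); cv2.imwrite('pics/w17.png',s['pixels'][:,:,::-1]); np.savez('w17.npz',**s)
s=eyes.snapshot('top'); cv2.imwrite('pics/t17.png',cv2.resize(s['pixels'][130:260,200:340,::-1],None,fx=5,fy=5,interpolation=2)); np.savez('t17.npz',**s)
s=eyes.snapshot('scene'); cv2.imwrite('pics/s17.png',cv2.resize(s['pixels'][120:270,260:440,::-1],None,fx=4,fy=4,interpolation=2))
E
```

```text
time_s: 30.15
position: [0.5087, 0.3281, 0.244]
ee_rot: [[-0.001, 0.996, -0.086], [-0.001, -0.086, -0.996], [-1.0, -0.001, 0.001]]
contact_force: [0.0, -0.3, -0.3]
finger_gap: -0.004
time_s: 30.9
position: [0.5217, 0.4783, 0.2938]
ee_rot: [[0.001, 0.708, -0.706], [0.0, -0.706, -0.708], [-1.0, 0.001, -0.001]]
contact_force: [0.6, 0.0, 0.9]
finger_gap: -0.0
shift cm [ 2.37 13.41 16.53] twist 0.872 | t 30.9 pos [0.5217 0.4783 0.2938] F [0.6 0.  0.9] gap -0.0
```

View pics/t17.png

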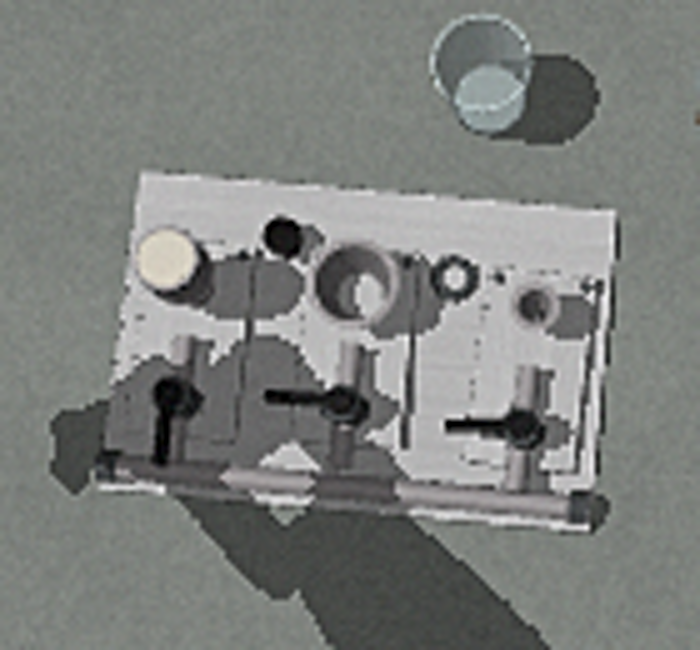

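View pics/s17.png

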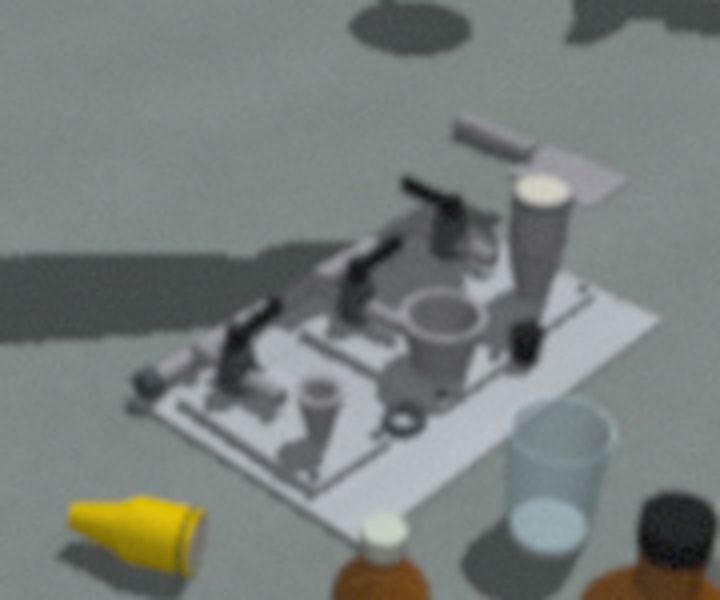

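View pics/w17.png

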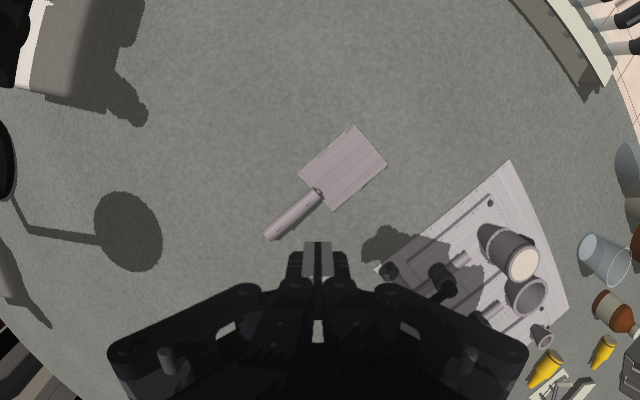

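In the top view the middle handle now points down, along the pipe, from its hub at (177,397) to its end at (162,460). The other two handles still point left. The disc is at (168,260), and the bung and ring have not moved. I'll measure the handle angle.

```bash
python3 - <<'E'
from h import *
s=dict(np.load('t17.npz')); P=cloud(s); Z=P[...,2]
m=np.zeros(Z.shape,bool); m[200:228,225:245]=1; m&=(Z>.061)&(Z<.08); v,u=np.nonzero(m)
for vv in range(203,226): 
    print(vv,np.nonzero(m[vv])[0].tolist(),end=' ')
H=onplane(s,np.c_[u,v],.07); b=H[v>=214]; l=cv2.fitLine(b[:,:2].astype(np.float32),cv2.DIST_L2,0,.001,.001).ravel(); d=-l[:2]*np.sign(l[0]); print('\nbar dir ccw from +y',np.arctan2(-d[0],d[1]),'station y at -.0855 ->',np.arctan2(-d[0],d[1])+.0855, 'end x',b[:,0].min(),b[np.argmin(b[:,0])])
e=b[b[:,0]<np.percentile(b[:,0],25)].mean(0); print('mean end point',e,'from pivot',np.arctan2(-(e[0]-.5424),e[1]-.2738)+.0855)
m=np.zeros(Z.shape,bool); m[170:195,222:246]=1; m&=(Z>.10)&(Z<.13); Q=P[m]; print('disc',len(Q),Q.mean(0).round(4))
E
```

```text
203 [] 204 [] 205 [] 206 [232, 233, 234] 207 [231, 232, 233, 234, 235] 208 [231, 232, 233, 234, 235] 209 [231, 232, 233, 234, 235] 210 [232, 233, 234] 211 [232, 233] 212 [232, 233, 234] 213 [231, 232, 233] 214 [231, 232, 233] 215 [231, 232, 233] 216 [232, 233] 217 [231, 232, 233] 218 [231, 232, 233] 219 [231, 232, 233] 220 [231, 232, 233] 221 [231, 232] 222 [230, 231, 232] 223 [] 224 [] 225 [] 
bar dir ccw from +y 1.5072688 station y at -.0855 -> 1.5927688 end x 0.49283609905398507 [0.4928361  0.27982249 0.07      ]
mean end point [0.49517518 0.27587287 0.07      ] from pivot 1.6124307798431845
disc 153 [0.6261 0.265  0.1133]
```

The handle measures 1.59–1.61 rad, which is its 1.571 stop within pixel noise. The disc is at z = 0.113 by the top camera (expected about 0.114). The arm is clear, so I'm handing in.

```bash
python3 -c "
from rig import robot,finish_job
o=robot.get_obs(); print(o['time_s'],o['contact_force'])
print(finish_job())"
```

```text
31.05 [-0.24392771  0.4698395  -0.36419974]
the job is handed in; nothing more can be done
None
```

The holder is standing in the middle-sized station (the left-most one) and that station's valve is fully open. I handed the job in at about 31 s. The report gives no verdict, so these are my own last checks.

**What I did:**
- I gripped the barrel in the cradle and swung the holder upright against the cradle's foot stop.
- I set it into the socket slowly, at no more than 11 N, then let go. I then pressed the disc with closed fingers up to 17 N and it did not sink any further.
- Only then did I push the handle counter-clockwise round to its stop, where the force rose to about 9 N with almost no further movement.

**Holder seating:** the disc is upright within about 0.1°. Its expected height when fully home is about 0.114 m, and the readings around that were:

| Source | Disc height |
|---|---|
| Touch | 0.114 m |
| Top camera | 0.113 m |
| Wrist camera | 0.115 m |

The 1–2 mm spread is within camera calibration. A first wrist reading showed a 2° tilt and a slightly high disc; that came from stray pixels and a robust refit did not confirm it.

**Handle:** it measures 1.59–1.61 rad in the top view, against the stop at 1.571, which is within pixel noise.

**Everything else:** in the last pictures the other two handles were still closed, the nearby items looked unmoved, and the arm was clear with forces near zero.

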